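Chase the thread of a lead-nut block on the bench tapping stand

TASK

Chase the thread of the nut block: lift it out of its rack, set it down flat on the bench and let go so you can take it again by its two ends, lower it bore up to the bottom of the carriage pocket on the tapping stand, and slide the carriage fully home under the tap. Then work the tap down with the crank, clockwise seen from above: half a turn forward, a quarter back, half forward, a quarter back, and a last half turn down to full depth (one whole turn in all), pausing about half a second at each turning point; leave it there and let go. Do not disturb the dispenser bottle, the tape roll or the pliers.

Things in the scene. Friction and masses are not known exactly. Their poses are not given: they have to be found in the camera images.
- nut_block: Loose steel block, 62 (own x) x 36 (y) x 34 mm (z), about 0.35 kg, with an upright brass-lined through bore of 20 mm at its middle, four screw heads on top. Origin: centre of its underside. Starts bore up in the rack's slot, its ends (x faces) covered by the rails: there only its long sides can be gripped. The bench is always free 60 mm round x 0.425, y 0.11 m, for setting it down.
- rack: Fixed rack: aluminium plate 114 x 150 x 8 mm with two black rails along own y, each 22 mm wide, 65 mm apart, tops 40 mm above the bench. The slot between them is open at the top and both ends; the block stands in it on the plate, 8 mm above the bench, its x along the rack's x, up to 35 mm from the middle along own y. Origin: centre of the underside, on the bench.
- tapping_stand: Fixed bench tapping stand: grey base plate 150 x 250 x 12 mm (own x -63 to 87, y -135 to 115 mm) with two rails along own y; a column at x +66, y -80 mm carries the head, at most 158 mm high. The spindle axis is upright at own x 0, y -80 mm. Origin: on the bench. Own x points away from the robot at yaw 0, own y to its left.
- carriage (a joint): Slide of the carriage on the stand's rails, m. 0 = loading end, grows toward the stand's own -y to 0.130 = fully home, on its end stop, the pocket under the tap. Starts between 0 and 0.012. Moved by about 3 N plus 8 N per m/s; it stays where it is left.
- pocket (a point): Centre of the carriage pocket's floor, 30 mm above the bench; moves with the carriage, axes as the stand's. The pocket is 66 mm (x) by 39 mm (y), block x along pocket x either way round. Side walls (y sides) stand 32 mm over the floor, 46 mm long, tops flared: they cover the seated block's long sides. At the x ends are only lips 5 mm high, 6 mm thick: fingers on the block's ends pass over them.
- push_knob (a point): Middle of the black upright knob (18 mm diameter, 41 mm high, top 77 mm above the bench) at the end of the carriage's pull rod, 110 mm from the pocket centre along own +y; this point is 60 mm above the bench. For sliding the carriage.
- spindle (a joint): Turn of the spindle with crank and tap, rad. 0 = top, the start; positive = clockwise seen from above = forward; 6.283 (one full turn) = full depth; a hard stop lies just beyond, at 6.45. The master thread lowers tap and crank together by 12 mm per turn. Takes about 0.15 N m (3 N at the grip) either way, and stays where it is left.
- spindle_axis (a point): Fixed point on the spindle's upright axis, 64 mm above the bench (the height of a seated block's top).
- crank_knob (a point): Middle (22 mm over its lower end, on the crank arm) of the black upright crank grip, 20 mm diameter, 43 mm high, which revolves freely on its pin, so the gripper need not turn while carrying it round. 50 mm from the spindle axis, 201.5 mm above the bench at the start; at spindle 0 it lies toward the stand's own -x from the axis, and on turning forward goes first toward own +y.
- tap_tip (a point): Lower tip of the tap (16 mm over its thread, its tip tapered), on the spindle axis; 67 mm above the bench at the start, 3 mm over a seated block; 55 mm at full depth, 9 mm down the bore.
- dispenser: Bystander: white squeeze bottle with a thin red nozzle, 36 mm diameter, 105 mm high, standing. Origin: centre of the underside.
- tape_roll: Bystander: roll of masking tape lying flat, 91 mm diameter, 20 mm high. Origin: centre of the underside.
- pliers: Bystander: pliers lying flat, 51 x 135 x 13 mm, long along own y. Origin: centre of the underside.
Not all that is in view belongs to the job. Of the things that look like the rack, the smaller one is meant. What is shaped like the nut_block but brown is not meant.

How it is judged:
On the way, in this order (a step that is already met when the one before it is completed fails the run):
1. the nut block lies flat on the bench outside the rack, let go (height (world z) of nut_block below 0.004 m and angle between nut_block's own z axis and vertical below 0.1 rad and horizontal distance between nut_block and rack above 0.07 m and contact force between the fingers and nut_block below 0.2 N), for 0.1 s.
2. the block sits at the bottom of the pocket, let go, the carriage not yet under the tap (horizontal distance between nut_block and pocket below 0.0045 m and z of nut_block in the frame of pocket below 0.0025 m and angle between nut_block's own z axis and vertical below 0.06 rad and contact force between the fingers and nut_block below 0.2 N and value of joint carriage below 0.06 m), for 0.1 s.
3. the carriage is fully home with the block in it, the crank not yet turned (horizontal distance between nut_block and pocket below 0.0045 m and z of nut_block in the frame of pocket below 0.0025 m and angle between nut_block's own z axis and vertical below 0.06 rad and value of joint carriage above 0.126 m and value of joint spindle below 0.4 rad), for 0.1 s.
4. first half turn forward (value of joint spindle between 2.7 and 3.6 rad and horizontal distance between nut_block and pocket below 0.0045 m and z of nut_block in the frame of pocket below 0.0025 m and angle between nut_block's own z axis and vertical below 0.06 rad and value of joint carriage above 0.126 m), for 0.2 s.
5. a quarter back (value of joint spindle between 1.1 and 2.05 rad and horizontal distance between nut_block and pocket below 0.0045 m and z of nut_block in the frame of pocket below 0.0025 m and angle between nut_block's own z axis and vertical below 0.06 rad and value of joint carriage above 0.126 m), for 0.2 s.
6. half a turn forward again (value of joint spindle between 4.25 and 5.2 rad and horizontal distance between nut_block and pocket below 0.0045 m and z of nut_block in the frame of pocket below 0.0025 m and angle between nut_block's own z axis and vertical below 0.06 rad and value of joint carriage above 0.126 m), for 0.2 s.
7. a quarter back again (value of joint spindle between 2.65 and 3.6 rad and horizontal distance between nut_block and pocket below 0.0045 m and z of nut_block in the frame of pocket below 0.0025 m and angle between nut_block's own z axis and vertical below 0.06 rad and value of joint carriage above 0.126 m), for 0.2 s.
8. last half turn, down to full depth (value of joint spindle between 6.05 and 6.5 rad and horizontal distance between nut_block and pocket below 0.0045 m and z of nut_block in the frame of pocket below 0.0025 m and angle between nut_block's own z axis and vertical below 0.06 rad and value of joint carriage above 0.126 m), for 0.2 s.
At the end, for the whole second after the job is handed in: The spindle stands at full depth (between 6.05 and 6.5 rad), the tap at least 6.5 mm down the bore; the carriage is home (within 4 mm) and the block sits upright at the bottom of the pocket (within 4.5 mm sideways and 2.5 mm in height), at rest (all of step 8 and horizontal distance between tap_tip and nut_block below 0.0045 m and z of tap_tip in the frame of nut_block below 0.0275 m and linear speed of nut_block below 0.01 m/s); the robot touches nothing.
It fails at once if the dispenser bottle was shifted by more than 30 mm or tipped (distance of dispenser from where it was at the start of the episode above 0.03 m or angle between dispenser's own z axis and vertical above 0.5 rad).
It fails at once if the tape roll was shifted by more than 30 mm or tipped (distance of tape_roll from where it was at the start of the episode above 0.03 m or angle between tape_roll's own z axis and vertical above 0.5 rad).
It fails at once if the pliers was shifted by more than 30 mm or tipped (distance of pliers from where it was at the start of the episode above 0.03 m or angle between pliers's own z axis and vertical above 0.5 rad).
It also fails if it takes over 72 s, if anything falls off the work surface, if the arm or the gripper's body presses on something with over 40 N, if the wrist force passes 120 N, or if a joint passes its speed limit or range.

ROBOT

A 6-joint arm with a two-finger parallel gripper is mounted at the origin on the work surface; the furniture and walls round the work are solid. World frame = base frame: x ahead of the robot, y to its left, z up, the work surface at z = 0. Lengths are in m, angles in rad, forces in N, time in s.
With the tool pointing down it reaches from about 0.35 to 0.975 m from the base axis. Payload 4.9 kg.
Tool frame: the origin (TCP) lies midway between the tips of the shut fingers; the grasp point (between the pads) lies 19 mm behind it; x points along the fingers, y is the direction in which the jaws open and shut, and the axes are right-handed (so a half turn about x gives the same grasp; the last joint's range is limited). The gripper opens to 85 mm and grips with 20 to 120 N. Pads are 22 mm wide; open, the fingers measure 114 mm over their backs; the gripper's body (76 mm by 85 mm) begins 54 mm behind the grasp point. The pads swing forward as they close: fully open they stand 13 mm farther back than shut.
Start: joints at [-1.425, 0.053, 1.613, -0, 1.476, -0.119], TCP at [0.164, -0.603, 0.197] pointing down, gripper open.
Joint ranges: [-3.01, 3.01], [-1.01, 2.22], [0.06, 2.58], [-1.02, 4.17], [0.09, 2.62], [-3.14, 3.14]. Speed limits (rad/s): [2.57, 2.57, 3.14, 3.14, 3.14, 3.14].

INTERFACE

Orientations are given as a unit quaternion [w, x, y, z].
In Python, from plant import manip gives the robot as it stands.
- The arm moves only by the tool send_rows, never from a script. Its argument "motion" is a list that holds one entry, the list of rows, each a list of 6 numbers: the shift along the world's x, y, z in cm, then the turn, a rotation vector about the world's x, y, z in rad. A call has 1 to 12 rows; each row shifts and turns the commanded pose from where the row before left it; what a row does not reach is not made up. A row lasts 1/12 s, in which the tool goes at most 41.7 mm and 7.16 degrees, less where a joint would pass 70% of its speed; a pose out of reach is approached as far as the arm can. A call with a gripper value outside its range is refused whole. "fingers" is the closure, from 0 (fully open) to 1 (shut), set as the call begins (left out, the last holds). The fingers move at their own pace and stop on an object; the grip force is fixed at half the most. Time passes only in rows, so rows that do not move let the fingers close. It gives the time, the measured TCP pose, the force and the opening at its end, in the units of the state.
- manip.state(): the state, without advancing time (a new reading comes with each control period).
- manip.grab_frame(name): name is "scene" or "top"; returns the picture (480x640x3 uint8, red, green, blue); there is no depth.
- manip.calibration(name): a dict with "mtx" (3x3 intrinsics, pixels), "cam_to_world" (4x4, takes a point from camera to world coordinates). Camera axes: x right, y up, looking along -z (the intrinsics and any distortion apply to the point x, -y, -z); pixel columns grow to the right and rows downward; lengths in m; the calibration is good to about 2 mm. A picture is of the moment at which its call begins. calibration takes no time and is no camera call.
- manip.job_done(): hands the job in, once; it reports no verdict.
Trained networks look in the newest picture that a camera, given by its name, has taken for a name from the list of things; names that differ only in an ending like _2 or _b are one class to them, and where a whole thing is asked for, a point or a joint stands for the part that bears it (a point fixed in the world has none). Each returns a list of dicts, best first, with "confidence" (0 to 1); they miss things now and then, are a little off and sometimes report something else, mostly with a low value. They report only what shows in the picture. A call takes as long as a camera call. They do not tell look-alikes from the thing itself.
- manip.boxes_of(query, camera): "centre" ([x, y, z] in m, in the coordinates of the camera as it stood for that picture, good to about 4 mm: the middle of the surface that is visible of it).
- manip.trace(query, camera): "region" (480x640 bool, what is visible of it).
- manip.landmark_of(query, camera): "centre" ([x, y, z] in m, in the coordinates of the camera as it stood for that picture, good to about 4 mm: a listed point, or the origin of a listed thing).
The state is a dict: "time": time; "joint_pos": joint angles; "joint_vel": joint speeds; "joint_efforts": joint torques, N m; "tool_pos": TCP position; "tool_rot": TCP orientation; "contact_force": force on the tool from outside, world axes, zero at the start; "ft_torque": the same for the moment, N m; "gripper_width": opening from 0.0 (shut) to 1.0 (fully open).
Only numpy, scipy, OpenCV 4.12 (cv2) and the standard library are available. Lean on these libraries where they do the work, as an engineer would, in place of code of your own. Each camera call takes 0.05 s, during which the arm holds its last target.

## Working session

There is one attempt and no reset: what is moved stays moved. The work goes in short steps, Python scripts to look and compute and a tool call to move; the robot and the scene stay as the last step left them, time stands still between calls to the robot, and variables do not carry over. Pictures are saved under pics/ and viewed, and the job is handed in when it is done.

Besides the shell and the picture viewer there is one more tool, called after ">>>" by a JSON object that holds its "api" and its "payload". send_rows: Moves the arm, as the interface text tells. Its arguments: {"type":"object","properties":{"motion":{"type":"array","items":{"type":"array","items":{"type":"array","items":{"type":"number"}}}},"fingers":{"type":"number"}},"required":["motion"]}

```bash
mkdir -p pics; ls; python3 - <<'E'
from plant import manip
import cv2,numpy as np
np.set_printoptions(precision=4,suppress=True)
for n in("scene","top"):
    f=manip.grab_frame(n); cv2.imwrite(f"pics/{n}0.png",f[:,:,::-1])
    c=manip.calibration(n); print(n,{k:np.array(v) if not isinstance(v,str) else v for k,v in c.items()})
print(manip.state())
E
```

```text
pics
scene {'mtx': array([[494.4119,   0.    , 321.3787],
       [  0.    , 494.4119, 234.1888],
       [  0.    ,   0.    ,   1.    ]]), 'cam_to_world': array([[-0.5669,  0.426 , -0.7051, -0.486 ],
       [-0.8238, -0.2947,  0.4843,  0.6139],
       [-0.0015,  0.8554,  0.5179,  0.7946],
       [ 0.    ,  0.    ,  0.    ,  1.    ]])}
top {'mtx': array([[506.4873,   0.    , 325.2043],
       [  0.    , 506.4873, 245.6808],
       [  0.    ,   0.    ,   1.    ]]), 'cam_to_world': array([[ 0.0124,  0.9889, -0.1481,  0.2234],
       [-0.9998,  0.0141,  0.0105,  0.0181],
       [ 0.0125,  0.148 ,  0.9889,  1.3394],
       [ 0.    ,  0.    ,  0.    ,  1.    ]])}
{'time': 0.1, 'joint_pos': array([-1.425 ,  0.0533,  1.6141, -0.    ,  1.476 , -0.119 ]), 'joint_vel': array([-0.001 , -0.0012, -0.0032, -0.0007, -0.001 ,  0.0003]), 'joint_efforts': array([ -0.0004, -39.4905, -37.1364,  -0.0001,   0.0039,   0.    ]), 'tool_pos': array([ 0.1635, -0.6026,  0.1959]), 'tool_rot': array([-0.0927, -0.7009, -0.094 ,  0.7009]), 'contact_force': array([-0.0723, -0.4469, -0.0367]), 'ft_torque': array([-0.0079,  0.0165,  0.0062]), 'gripper_width': 1.003263431563492}
```

View pics/scene0.png

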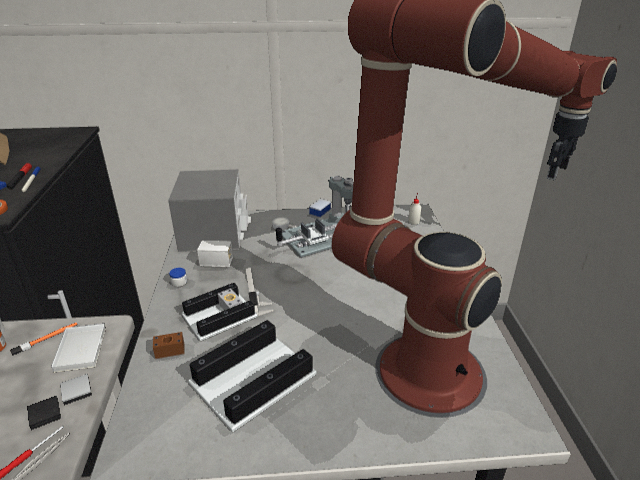

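View pics/top0.png

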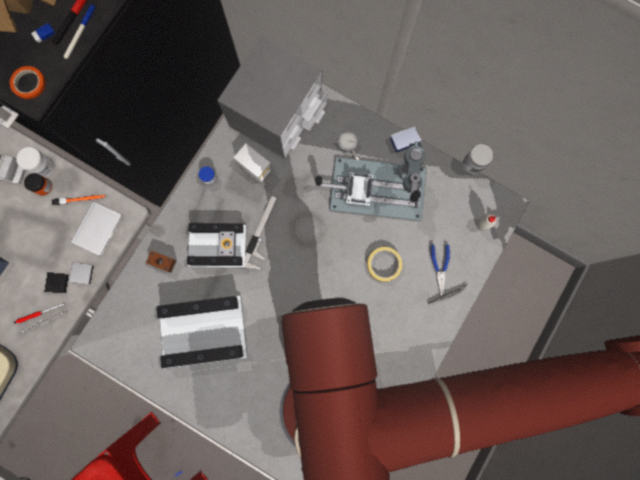

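```bash
cat > h.py <<'E'
from plant import manip
import cv2,numpy as np
from scipy.spatial.transform import Rotation as R
np.set_printoptions(precision=4,suppress=True)
def cal(n):
    c=manip.calibration(n); return np.array(c["mtx"]),np.array(c["cam_to_world"])
def c2w(n,p):
    K,T=cal(n); return T[:3,:3]@np.array(p)+T[:3,3]
def w2p(n,p):
    K,T=cal(n); q=T[:3,:3].T@(np.array(p)-T[:3,3]); v=K@np.array([q[0],-q[1],-q[2]]); return v[:2]/v[2]
def ray(n,uv,z):
    K,T=cal(n); d=np.linalg.inv(K)@np.array([uv[0],uv[1],1.]); d=T[:3,:3]@np.array([d[0],-d[1],-d[2]])
    s=(z-T[2,3])/d[2]; return T[:3,3]+s*d
def crop(n,box,name,s=None):
    f=manip.grab_frame(n); u0,v0,u1,v1=box; c=f[v0:v1,u0:u1]
    s=s or min(800/(u1-u0),600/(v1-v0)); c=cv2.resize(c,None,fx=s,fy=s,interpolation=cv2.INTER_CUBIC)
    cv2.imwrite(f"pics/{name}.png",c[:,:,::-1]); return f
E
python3 - <<'E'
from h import *
print({k:v for k,v in manip.calibration("top").items()}.keys())
for cam in("top","scene"):
    for q in["nut_block","rack","tapping_stand","pocket","push_knob","spindle_axis","crank_knob","tap_tip"]:
        for d in manip.landmark_of(q,cam)[:2]:
            w=c2w(cam,d["centre"]); print(cam,q,round(d["confidence"],2),w,w2p(cam,w))
        if cam=="top" and q=="tapping_stand": pass
crop("top",(140,200,300,320),"c1")
crop("top",(270,110,500,290),"c2")
print(manip.state()["time"])
E
```

```text
dict_keys(['mtx', 'cam_to_world'])
top nut_block 0.87 [ 0.3731  0.4358 -0.002 ] [162.2151 262.4469]
top nut_block 0.57 [0.4245 0.2646 0.0097] [226.858  243.5675]
top rack 0.97 [0.1904 0.3188 0.0001] [202.9302 332.8271]
top rack 0.63 [ 0.4217  0.2936 -0.0018] [216.7034 245.0818]
top tapping_stand 0.72 [ 0.5697 -0.1263  0.0002] [373.7126 193.3477]
top tapping_stand 0.23 [ 0.5134 -0.2022  0.2045] [416.1256 195.4485]
top pocket 0.87 [ 0.5713 -0.0849  0.0273] [359.3027 189.9755]
top pocket 0.73 [ 0.4233  0.2938 -0.0017] [216.6365 244.4828]
top push_knob 0.9 [0.5871 0.0266 0.0629] [317.5075 179.9118]
top spindle_axis 0.66 [ 0.5605 -0.2057  0.0631] [406.8573 191.1941]
top crank_knob 0.42 [ 0.5116 -0.2032  0.2053] [416.6455 196.1393]
top crank_knob 0.35 [ 0.5618 -0.2047  0.0722] [407.0973 189.8183]
top tap_tip 0.62 [ 0.5633 -0.2085  0.0697] [408.3994 189.5077]
top tap_tip 0.44 [ 0.3679 -0.3072 -0.0041] [441.2914 268.2845]
scene nut_block 0.81 [0.3783 0.4354 0.0012] [168.6953 349.3937]
scene nut_block 0.67 [ 0.5658 -0.2057  0.0619] [347.4347 213.7348]
scene rack 0.81 [ 0.4205  0.2926 -0.0033] [219.8769 316.7408]
scene tapping_stand 0.64 [ 0.5729 -0.126   0.0008] [324.7702 237.4172]
scene pocket 0.58 [ 0.5804 -0.0818  0.0276] [311.2982 233.1242]
scene push_knob 0.7 [0.5912 0.0276 0.059 ] [277.4356 233.3557]
scene spindle_axis 0.66 [ 0.569  -0.2053  0.0615] [346.6798 213.4731]
scene crank_knob 0.6 [ 0.5842 -0.0829  0.0284] [310.8855 232.2628]
scene tap_tip 0.45 [ 0.5684 -0.2052  0.0677] [346.8393 211.7926]
scene tap_tip 0.44 [ 0.5747 -0.1259 -0.0013] [324.4069 237.7705]
1.0
```

View pics/c1.png

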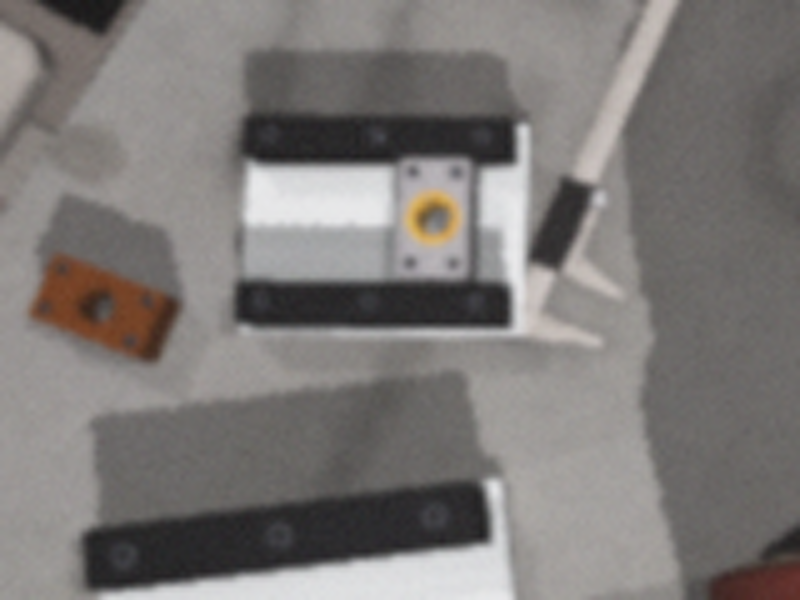

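View pics/c2.png

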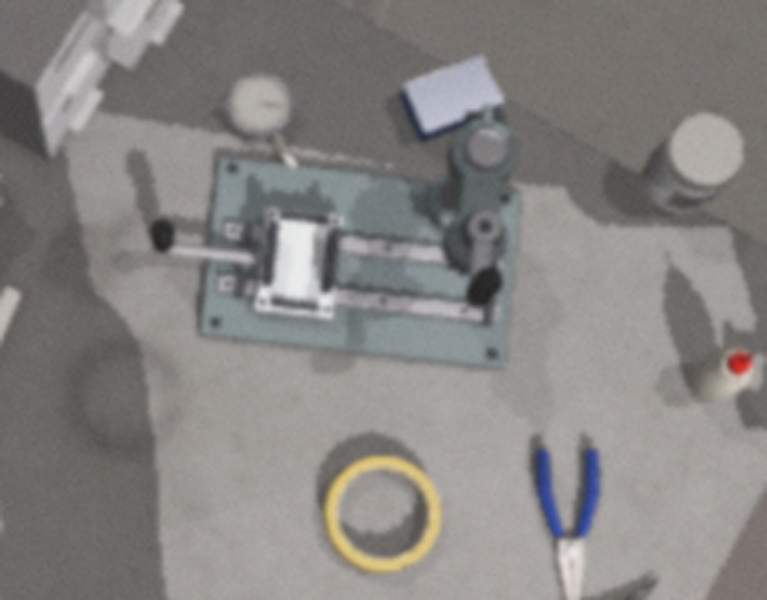

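```bash
python3 - <<'E'
from h import *
for n in("top","scene"):
    f=np.mean([manip.grab_frame(n).astype(float) for _ in range(5)],0)
    np.save(f"pics/{n}avg.npy",f)
def cr(n,b,name,s):
    f=np.load(f"pics/{n}avg.npy"); u0,v0,u1,v1=b
    c=cv2.resize(f[v0:v1,u0:u1].clip(0,255).astype(np.uint8),None,fx=s,fy=s,interpolation=cv2.INTER_CUBIC)
    for k in range(u0,u1,10): cv2.putText(c,str(k),((k-u0)*s,8),0,.3,(255,255,0),1); c[:4,(k-u0)*s]=255
    for k in range(v0,v1,10): cv2.putText(c,str(k),(0,(k-v0)*s),0,.3,(255,255,0),1)
    cv2.imwrite(f"pics/{name}.png",c[:,:,::-1])
cr("top",(325,148,430,225),"stand_t",7)
cr("top",(182,218,250,272),"rack_t",11)
cr("scene",(260,165,360,260),"stand_s",6)
cr("scene",(170,260,290,345),"rack_s",6)
E
```

```text
(no output)
```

View pics/stand_t.png

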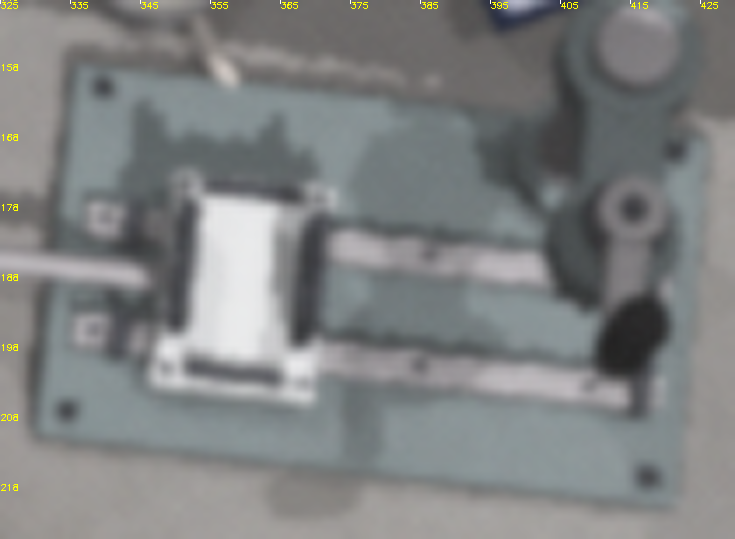

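View pics/rack_t.png

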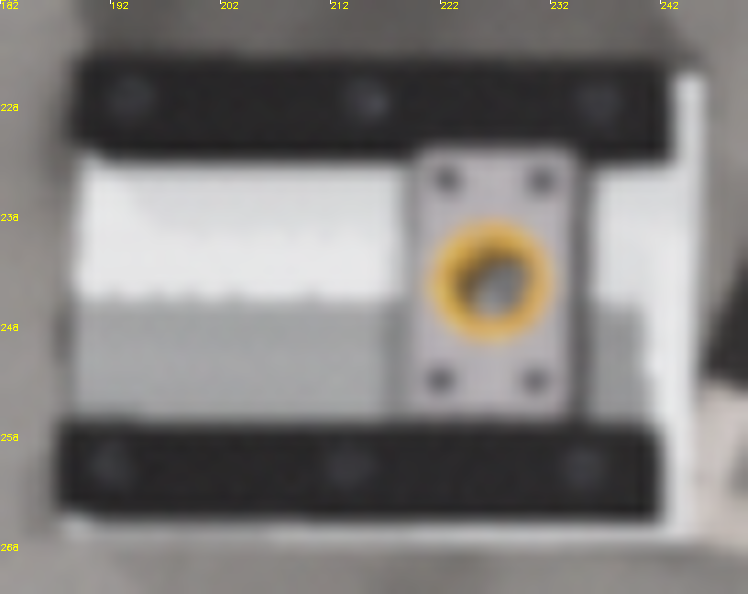

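View pics/stand_s.png

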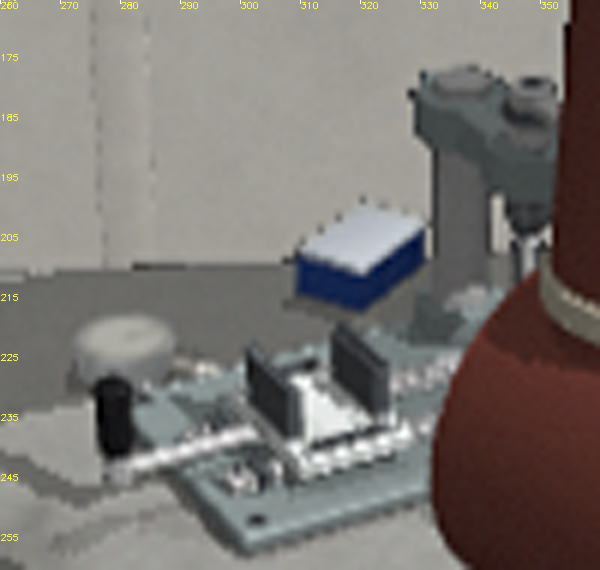

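View pics/rack_s.png

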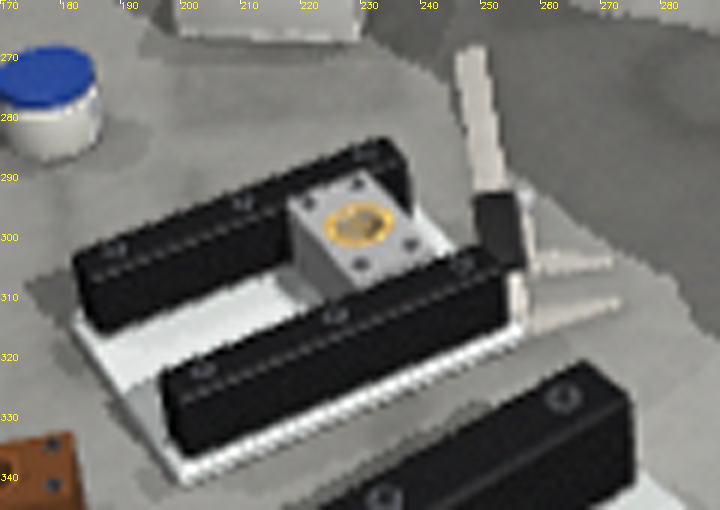

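```bash
python3 - <<'E'
from h import *
from scipy.optimize import least_squares
def fit(n,own,pix,x0):
    def f(p):
        c,s=np.cos(p[2]),np.sin(p[2])
        return np.concatenate([w2p(n,[p[0]+c*o[0]-s*o[1],p[1]+s*o[0]+c*o[1],o[2]])-q for o,q in zip(own,pix)])
    r=least_squares(f,x0); return r.x,r.fun.reshape(-1,2)
def tp(P,s,o): return np.array(P)/s+np.array(o)-.5+.5/s
own=[(.087,.115,.012),(.087,-.135,.012),(-.063,-.135,.012),(-.063,.115,.012)]
px=tp([(72,58),(708,137),(680,508),(30,436)],7,(325,148))
s,r=fit("top",own,px,[.57,-.12,-.1]); print("stand",s,"\n",r)
own=[(.0435,0,.04),(-.0435,0,.04)]
px=tp([(367,102),(350,465)],11,(182,218))
k,r=fit("top",own,px,[.42,.29,0]); print("rack",k,"\n",r)
px=tp([(491,282)],11,(182,218))[0]
print("block bore",ray("top",px,.042))
for p in[(447,180),(541,180),(440,380),(535,380),(130,100),(598,100),(112,465),(585,465)]: print(ray("top",tp(p,11,(182,218)),.042)[:2])
# scene check bore
print("scene bore",ray("scene",tp((360,224),6,(170,260)),.042))
c,sn=np.cos(s[2]),np.sin(s[2])
for nm,o in dict(spx=(0,-.08,.064),knob=(-.05,-.08,.2015),pk0=(0,.05,.03),pk1=(0,.05,.06),hole=(0,0,0)).items():
    w=[s[0]+c*o[0]-sn*o[1],s[1]+sn*o[0]+c*o[1],o[2]]; print(nm,np.array(w),w2p("top",w),w2p("scene",w))
# push knob tops
print("pk scene corner fit")
own=[(-.063,.115,.012)]
px=tp([(245,553)],6,(260,165)); print("scene corner ->",ray("scene",px[0],.012)," top-based:",s[0]+c*-.063-sn*.115,s[1]-sn*.063*1+c*.115)
E
```

```text
stand [ 0.5706 -0.1249 -0.1014] 
 [[ 0.0073  0.3576]
 [ 0.4502 -0.5109]
 [-0.2563  0.2454]
 [-0.1933 -0.1018]]
rack [ 0.4203  0.2918 -0.0012] 
 [[ 0.0016 -0.1047]
 [-0.0015  0.1027]]
block bore [0.4206 0.2604 0.042 ]
[0.4447 0.2717]
[0.4451 0.2496]
[0.3972 0.2713]
[0.3975 0.2491]
[0.4628 0.3472]
[0.4644 0.2369]
[0.376  0.3469]
[0.3776 0.2366]
scene bore [0.4229 0.2606 0.042 ]
spx [ 0.5625 -0.2045  0.064 ] [406.4669 190.3376] [347.7687 213.6649]
knob [ 0.5128 -0.1994  0.2015] [414.7092 196.0091] [358.1929 178.6761]
pk0 [ 0.5757 -0.0752  0.03  ] [355.7209 188.0562] [310.2963 233.7658]
pk1 [ 0.5757 -0.0752  0.06  ] [356.5516 185.0542] [310.1636 225.0877]
hole [ 0.5706 -0.1249  0.    ] [373.195  193.0187] [324.8899 238.0727]
pk scene corner fit
scene corner -> [0.5113 0.0013 0.012 ]  top-based: 0.5196152866737851 -0.0041329122517905215
```

```bash
python3 - <<'E'
from h import *
s=manip.state(); q=s["tool_rot"]; print(R.from_quat([q[1],q[2],q[3],q[0]]).as_matrix(), s["time"])
for q in["dispenser","tape_roll","pliers"]:
    d=manip.landmark_of(q,"top"); print(q,[(round(e["confidence"],2),c2w("top",e["centre"])) for e in d[:2]])
E
```

```text
[[ 0.      0.2617 -0.9651]
 [ 0.     -0.9651 -0.2617]
 [-1.     -0.     -0.    ]] 1.5
dispenser [(0.75, array([ 0.4924, -0.4198, -0.0052]))]
tape_roll [(0.88, array([ 0.3766, -0.1544, -0.0064]))]
pliers [(0.86, array([ 0.3657, -0.3016, -0.004 ]))]
```

>>> {"api": "send_rows", "payload": {"motion": [[[2.0,3.6,0.3,0,0,-0.086],[2.0,3.6,0.3,0,0,-0.086],[2.0,3.6,0.3,0,0,-0.086],[2.0,3.6,0.3,0,0,0],[2.0,3.6,0.3,0,0,0],[2.0,3.6,0.3,0,0,0],[2.0,3.6,0.3,0,0,0],[2.0,3.6,0.3,0,0,0],[2.0,3.6,0.3,0,0,0],[2.0,3.6,0.3,0,0,0],[2.0,3.6,0.3,0,0,0],[2.0,3.6,0.3,0,0,0]]], "fingers": 0.3}}

```text
time: 2.65
tool_pos: [0.4041, -0.1693, 0.2335]
tool_rot: [0.003, 0.708, 0.002, -0.707]
contact_force: [0.9, -1.2, 0.3]
gripper_width: 0.7
```

>>> {"api": "send_rows", "payload": {"motion": [[[0.15,3.92,-0.4,0,0,0],[0.15,3.92,-0.4,0,0,0],[0.15,3.92,-0.4,0,0,0],[0.15,3.92,-0.4,0,0,0],[0.15,3.92,-0.4,0,0,0],[0.15,3.92,-0.4,0,0,0],[0.15,3.92,-0.4,0,0,0],[0.15,3.92,-0.4,0,0,0],[0.15,3.92,-0.4,0,0,0],[0.15,3.92,-0.4,0,0,0],[0.15,3.92,-0.4,0,0,0],[0,0,0,0,0,0]]]}}

```text
time: 3.65
tool_pos: [0.4187, 0.2652, 0.188]
tool_rot: [-0.004, -0.706, -0.005, 0.708]
contact_force: [-1.0, -0.1, -0.8]
gripper_width: 0.7
```

```bash
python3 - <<'E'
from h import *
s=manip.state(); q=s["tool_rot"]; print(R.from_quat([q[1],q[2],q[3],q[0]]).as_matrix(), s)
crop("top",(140,180,340,330),"a1"); crop("scene",(120,180,320,330),"a2")
E
```

```text
[[-0.002   0.0134 -0.9999]
 [ 0.0019 -0.9999 -0.0134]
 [-1.     -0.0019  0.002 ]] {'time': 3.65, 'joint_pos': array([ 0.4127, -0.2585,  1.9165,  0.0025,  1.4846,  1.9699]), 'joint_vel': array([-0.0805, -0.0466,  0.0292, -0.0672,  0.0458, -0.0813]), 'joint_efforts': array([  1.7459, -24.6379, -38.348 ,   0.3318,  -0.3323,   0.4591]), 'tool_pos': array([0.4187, 0.2652, 0.188 ]), 'tool_rot': array([-0.0041, -0.7064, -0.0054,  0.7078]), 'contact_force': array([-0.9908, -0.1219, -0.8473]), 'ft_torque': array([-0.017 ,  0.0455, -0.0419]), 'gripper_width': 0.7001923696436069}
```

View pics/a1.png

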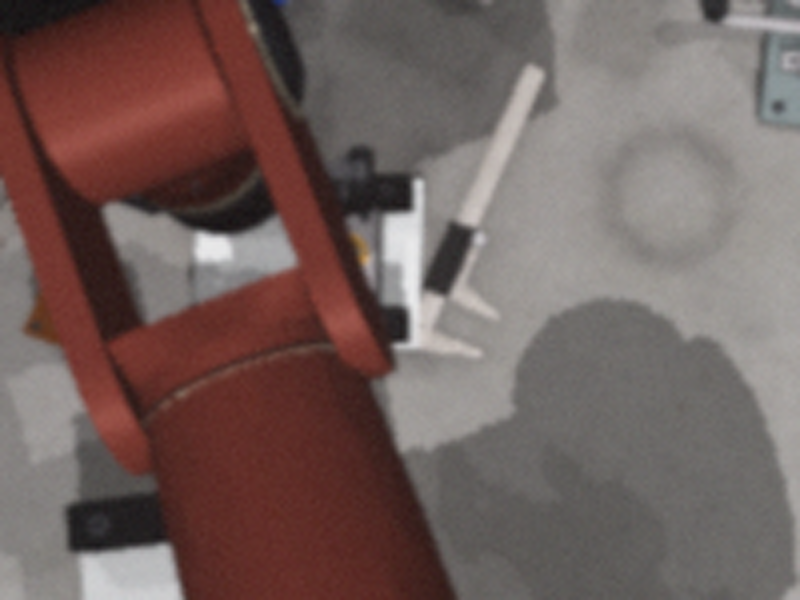

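View pics/a2.png

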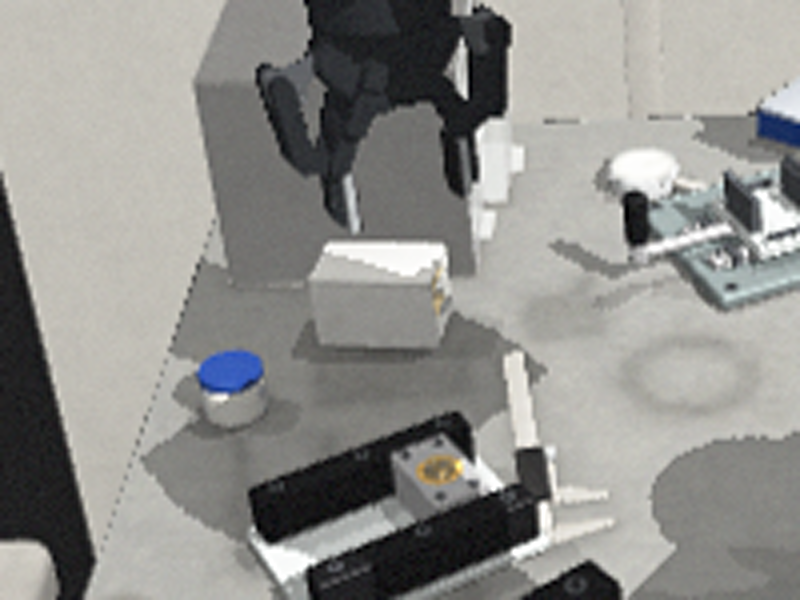

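```bash
python3 - <<'E'
from h import *
s=manip.state();t=s["tool_pos"];print(t)
for dy in(.03,-.03):
    for dz in(0,.005,.01):
        w=t+[0,dy,dz];print(dy,dz,(w2p("scene",w)-[120,180])*4)
print((w2p("scene",[.4215,.2605,.042])-[120,180])*4)
E
```

```text
[0.4195 0.2611 0.1886]
0.03 0 [365.7173 283.7858]
0.03 0.005 [364.6744 276.2954]
0.03 0.01 [363.6265 268.7698]
-0.03 0 [462.8671 251.3407]
-0.03 0.005 [462.0724 243.9679]
-0.03 0.01 [461.2742 236.5615]
[439.4733 468.8548]
```

```bash
python3 - <<'E'
from h import *
crop("scene",(170,170,260,240),"a3",8);s=manip.state();print(s["tool_pos"],s["gripper_width"],s["time"])
t=s["tool_pos"]
for dy in(.03,-.03):
  print((w2p("scene",t+[0,dy,0.005])-[170,170])*8)
E
```

```text
[0.4198 0.2602 0.1889] 0.695358908705821 3.8
[331.893  630.1158]
[526.5303 565.5554]
```

View pics/a3.png

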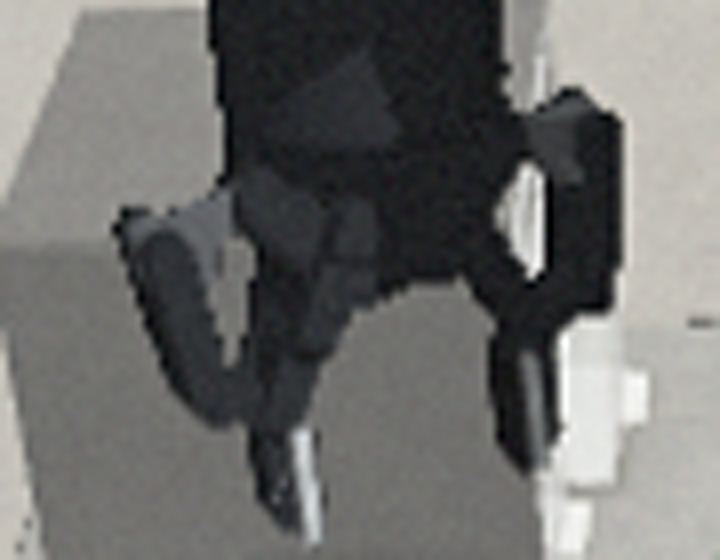

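>>> {"api": "send_rows", "payload": {"motion": [[[0.05,0,-3,0,0,0],[0.05,0,-3,0,0,0],[0.05,0,-3,0,0,0],[0,0,-3,0,0,0],[0,0,-0.9,0,0,0],[0,0,0,0,0,0]]]}}

```text
time: 4.3
tool_pos: [0.4196, 0.2579, 0.0573]
tool_rot: [-0.003, -0.705, -0.001, 0.709]
contact_force: [1.0, -0.6, 0.8]
gripper_width: 0.703
```

```bash
python3 - <<'E'
from h import *
crop("scene",(170,210,270,285),"a4",8);s=manip.state();print(s["tool_pos"],s["gripper_width"],s["time"])
t=s["tool_pos"]
for dy in(.03,-.03):
  print((w2p("scene",t+[0,dy,0.005])-[170,210])*8)
crop("scene",(170,240,270,315),"a4",8)
E
```

```text
[0.4213 0.2589 0.0597] 0.704245372367877 4.35
[384.5926 671.6077]
[566.8762 602.0002]
```

View pics/a4.png

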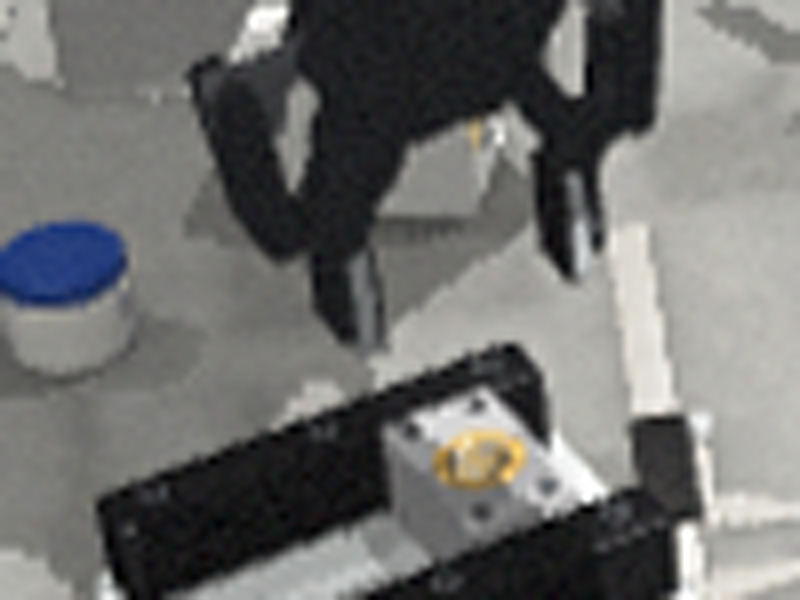

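```bash
python3 - <<'E'
from h import *
crop("top",(180,190,280,265),"a5",8);s=manip.state();t=s["tool_pos"];print(s["tool_pos"],s["gripper_width"],s["time"],s["joint_pos"])
for dz in(0,.03,.1,.2):
  print(dz,(w2p("top",t+[0,0,dz])-[180,190])*8)
E
```

```text
[0.4234 0.2601 0.0624] 0.6981039349264571 4.45 [ 0.4011 -0.1362  2.0298 -0.0001  1.2441  1.9662]
0 [358.9391 406.9715]
0.03 [341.2477 391.794 ]
0.1 [296.5402 353.4394]
0.2 [222.8405 290.2124]
```

View pics/a5.png

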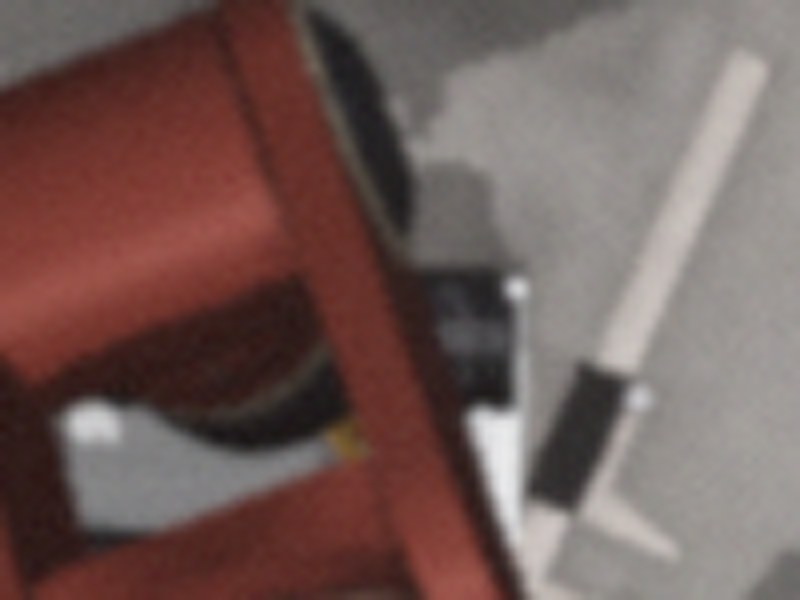

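>>> {"api": "send_rows", "payload": {"motion": [[[0,0,-1.5,0,0,0],[0,0,-1.5,0,0,0],[0,0,-1.0,0,0,0],[0,0,-0.7,0,0,0],[0,0,0,0,0,0],[0,0,0,0,0,0]]]}}

```text
time: 4.95
tool_pos: [0.422, 0.2602, 0.0136]
tool_rot: [0.002, 0.707, 0.003, -0.707]
contact_force: [-0.8, -0.1, 0.5]
gripper_width: 0.698
```

```bash
python3 - <<'E'
from h import *
crop("scene",(170,240,270,315),"a6",8);s=manip.state();t=s["tool_pos"];print(s["tool_pos"],s["gripper_width"],s["time"],s["joint_pos"],s["contact_force"])
for dy in(.03,-.03):
  print((w2p("scene",t+[0,dy,0.005])-[170,240])*8)
E
```

```text
[0.4223 0.2603 0.014 ] 0.7017142224624262 5.0 [ 0.4023 -0.0658  2.056  -0.      1.15    1.9663] [ 1.4853  0.9422 -0.1894]
[395.3449 551.4074]
[573.8572 480.3077]
```

View pics/a6.png

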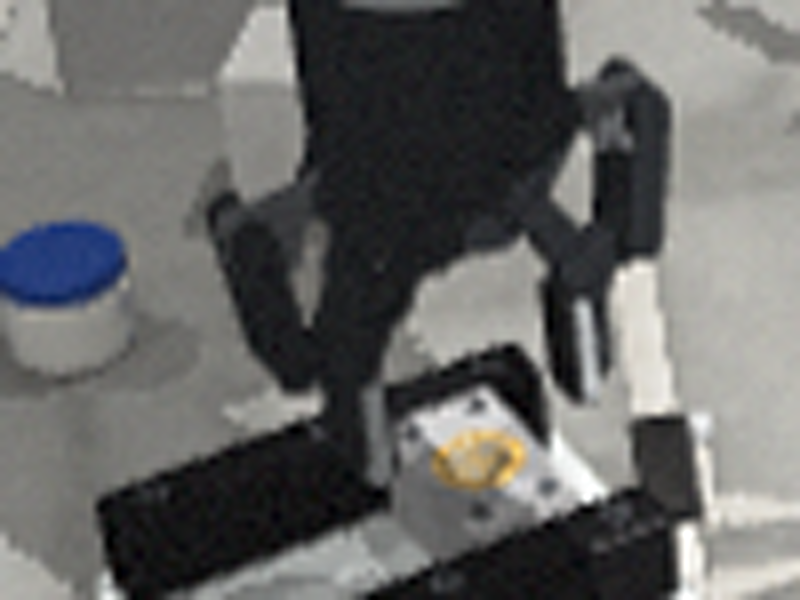

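>>> {"api": "send_rows", "payload": {"motion": [[[0,0,-0.4,0,0,0],[0,0,-0.4,0,0,0],[0,0,0,0,0,0]]]}}

```text
time: 5.25
tool_pos: [0.4212, 0.2598, 0.0045]
tool_rot: [-0.003, -0.707, -0.002, 0.707]
contact_force: [0.2, -0.4, -0.3]
gripper_width: 0.7
```

```bash
python3 - <<'E'
from h import *
crop("scene",(190,240,270,300),"a7",10);s=manip.state();t=s["tool_pos"];print(s["tool_pos"],s["gripper_width"],s["time"],s["contact_force"])
for dy in(.03,-.03):
  for z in (.01,.02,.03,.04,.05):
    print(z,(w2p("scene",[t[0],t[1]+dy,z])-[190,240])*10)
E
```

```text
[0.4212 0.2599 0.0046] 0.702351935004893 5.3 [-0.3711 -0.4915  0.4955]
0.01 [301.7567 719.5649]
0.02 [297.3194 687.6186]
0.03 [292.8436 655.3949]
0.04 [288.3287 622.8901]
0.05 [283.7743 590.1004]
0.01 [523.977  630.2709]
0.02 [520.583  598.7043]
0.03 [517.1602 566.8701]
0.04 [513.7083 534.7648]
0.05 [510.2268 502.385 ]
```

View pics/a7.png

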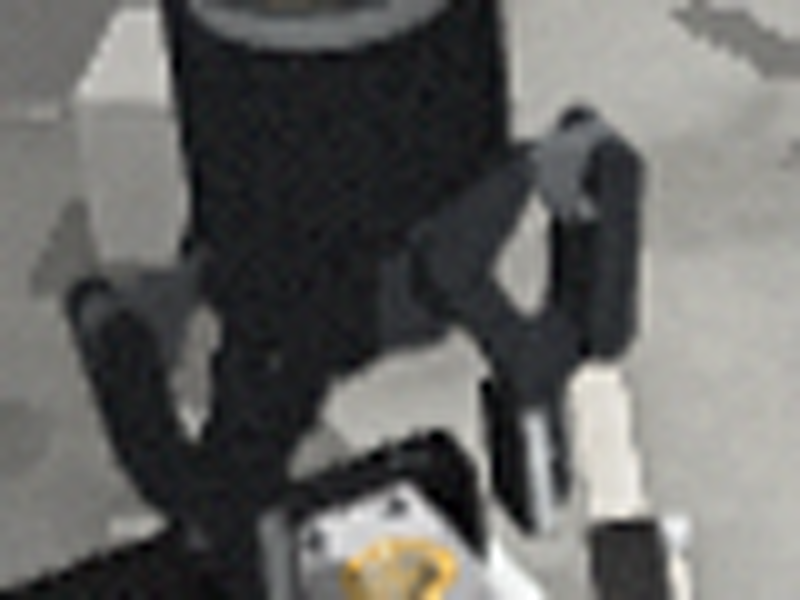

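>>> {"api": "send_rows", "payload": {"motion": [[[0,0,0.5,0,0,0],[0,0,0,0,0,0],[0,0,0,0,0,0],[0,0,0,0,0,0],[0,0,0,0,0,0],[0,0,0,0,0,0]]], "fingers": 1.0}}

```text
time: 5.8
tool_pos: [0.4215, 0.26, 0.01]
tool_rot: [-0.002, -0.707, -0.002, 0.707]
contact_force: [-0.0, 0.5, 0.5]
gripper_width: -0.001
```

```bash
python3 - <<'E'
from h import *
crop("scene",(190,240,270,300),"a8",10);s=manip.state();t=s["tool_pos"];print(s["tool_pos"],s["gripper_width"],s["time"],s["contact_force"])
E
```

```text
[0.4215 0.26   0.0099] -0.0017817756768998263 5.85 [ 0.336   0.9631 -0.1095]
```

View pics/a8.png

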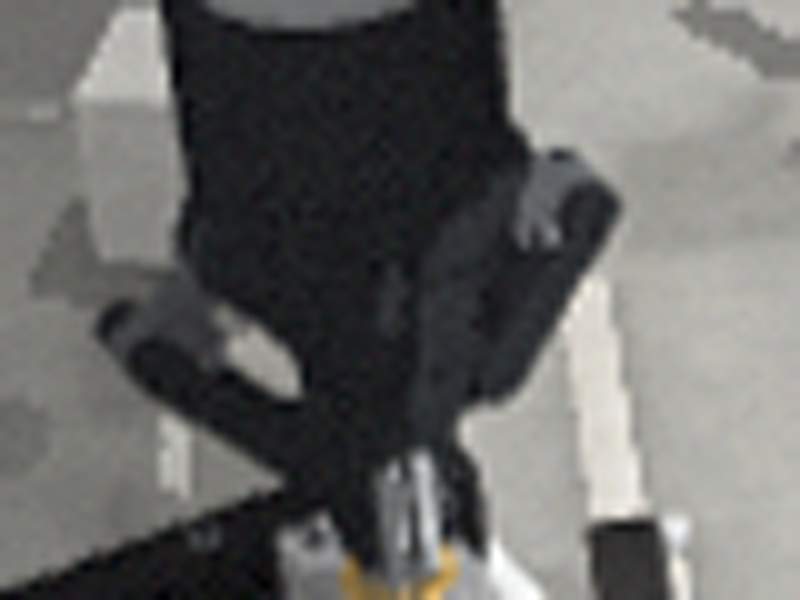

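>>> {"api": "send_rows", "payload": {"motion": [[[0,0,0,0,0,0],[0,0,0,0,0,0],[0,0,0,0,0,0],[0,0,-0.7,0,0,0],[0,0,-0.7,0,0,0],[0,0,-0.6,0,0,0],[0,0,0,0,0,0]]], "fingers": 0.3}}

```text
time: 6.43
tool_pos: [0.4199, 0.2593, -0.0122]
tool_rot: [-0.003, -0.706, -0.002, 0.708]
contact_force: [-0.3, 0.5, 0.3]
gripper_width: 0.702
```

```bash
python3 - <<'E'
from h import *
crop("scene",(190,250,270,310),"a9",10);s=manip.state();t=s["tool_pos"];print(s["tool_pos"],s["gripper_width"],s["time"],s["contact_force"],s["joint_pos"])
E
```

```text
[ 0.4204  0.2595 -0.0115] 0.7047019171392073 6.4833 [ 0.0127  0.2983 -0.4552] [ 0.4022 -0.0253  2.067   0.      1.1029  1.9663]
```

View pics/a9.png

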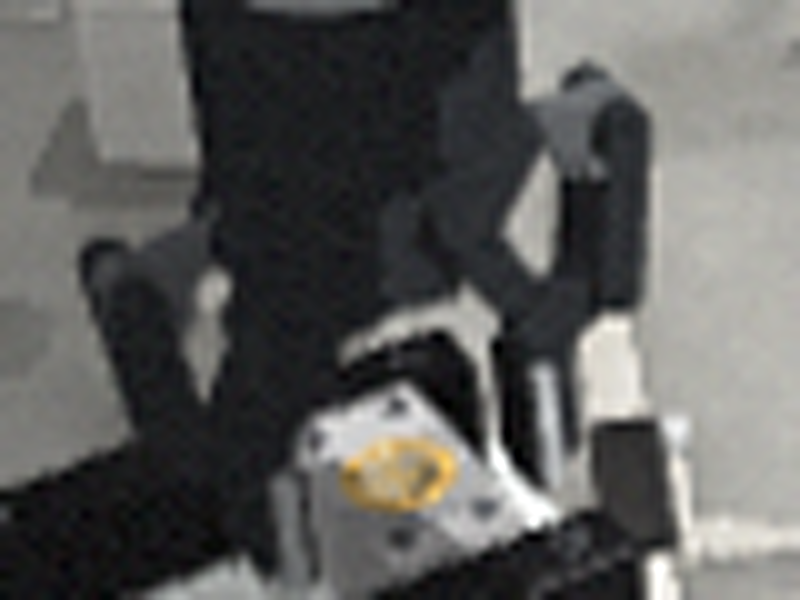

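>>> {"api": "send_rows", "payload": {"motion": [[[0,0,-0.2,0,0,0],[0,0,0,0,0,0],[0,0,0,0,0,0],[0,0,0,0,0,0],[0,0,0,0,0,0],[0,0,0,0,0,0]]], "fingers": 1.0}}

```text
time: 6.98
tool_pos: [0.4217, 0.2601, -0.0119]
tool_rot: [0.002, 0.707, 0.002, -0.707]
contact_force: [0.0, 0.5, -0.5]
gripper_width: 0.403
```

```bash
python3 - <<'E'
from h import *
crop("scene",(190,250,270,310),"a10",10);s=manip.state();t=s["tool_pos"];print(s["tool_pos"],s["gripper_width"],s["time"],s["contact_force"],s["joint_pos"])
E
```

```text
[ 0.4217  0.2601 -0.0119] 0.40357552412504233 7.0333 [1.2362 0.6717 0.2164] [ 0.4023 -0.0237  2.0661  0.0001  1.0987  1.9663]
```

View pics/a10.png

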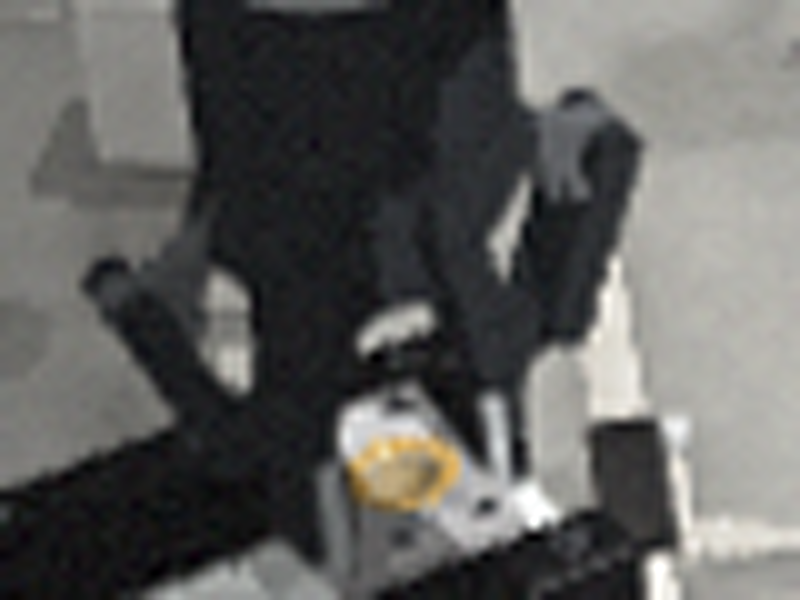

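>>> {"api": "send_rows", "payload": {"motion": [[[0,0,1,0,0,0],[0,0,2.5,0,0,0],[0,0,2.5,0,0,0],[0.1,-3.0,0,0,0,0],[0.1,-3.9,0,0,0,0],[0.1,-3.9,0,0,0,0],[0,-3.2,-1.0,0,0,0],[0,-1.0,-2.0,0,0,0],[0,0,-2.0,0,0,0],[0,0,-1.0,0,0,0],[0,0,0,0,0,0],[0,0,0,0,0,0]]]}}

```text
time: 8.03
tool_pos: [0.4239, 0.1102, -0.0123]
tool_rot: [-0.003, -0.706, -0.003, 0.708]
contact_force: [0.4, 0.2, -2.9]
gripper_width: 0.407
```

```bash
python3 - <<'E'
from h import *
crop("scene",(190,220,310,310),"b1",6);s=manip.state();t=s["tool_pos"];print(s["tool_pos"],s["gripper_width"],s["time"],s["contact_force"],s["joint_pos"])
E
```

```text
[ 0.4249  0.1104 -0.0113] 0.40362656534918423 8.0833 [-0.1856 -0.2809 -4.07  ] [ 0.0845 -0.1695  2.1989  0.      1.1117  1.6476]
```

View pics/b1.png

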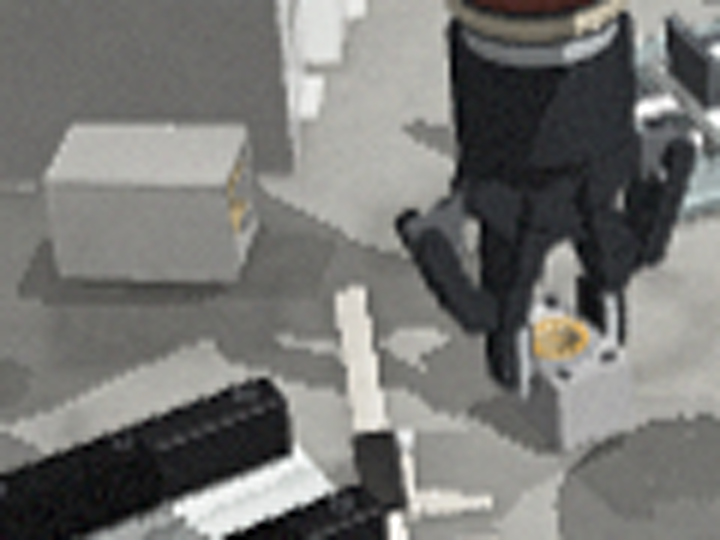

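>>> {"api": "send_rows", "payload": {"motion": [[[0,0,-0.2,0,0,0],[0,0,-0.2,0,0,0],[0,0,-0.2,0,0,0],[0,0,-0.1,0,0,0],[0,0,0,0,0,0]]]}}

```text
time: 8.5
tool_pos: [0.4244, 0.1101, -0.0191]
tool_rot: [-0.003, -0.707, -0.002, 0.707]
contact_force: [0.1, 0.1, -3.7]
gripper_width: 0.404
```

>>> {"api": "send_rows", "payload": {"motion": [[[0,0,-0.1,0,0,0],[0,0,0,0,0,0]]]}}

```text
time: 8.67
tool_pos: [0.4248, 0.11, -0.0198]
tool_rot: [0.002, 0.707, 0.002, -0.707]
contact_force: [0.7, -0.2, -2.9]
gripper_width: 0.414
```

>>> {"api": "send_rows", "payload": {"motion": [[[0,0,-0.1,0,0,0],[0,0,0,0,0,0]]]}}

```text
time: 8.83
tool_pos: [0.4248, 0.11, -0.0199]
tool_rot: [-0.002, -0.707, -0.002, 0.707]
contact_force: [-5.3, -1.0, 5.4]
gripper_width: 0.41
```

>>> {"api": "send_rows", "payload": {"motion": [[[0,0,0.1,0,0,0],[0,0,0,0,0,0],[0,0,0,0,0,0],[0,0,0,0,0,0],[0,0,1.5,0,0,0],[0,0,2.5,0,0,0.0],[0,0,1.0,0,0,0.05],[0,0,0,0,0,0.12],[0,0,0,0,0,0.12],[0,0,0,0,0,0.12],[0,0,0,0,0,0.12],[0,0,0,0,0,0.12]]], "fingers": 0}}

```text
time: 9.83
tool_pos: [0.4247, 0.11, 0.0301]
tool_rot: [0.23, 0.669, 0.23, -0.669]
contact_force: [0.2, -0.1, -0.6]
gripper_width: 0.998
```

>>> {"api": "send_rows", "payload": {"motion": [[[0,0,0,0,0,0.12],[0,0,0,0,0,0.12],[0,0,0,0,0,0.12],[0,0,0,0,0,0.12],[0,0,0,0,0,0.12],[0,0,0,0,0,0.12],[0,0,0,0,0,0.12],[0,0,0,0,0,0.081],[0,0,0,0,0,0],[0,0,0,0,0,0]]]}}

```text
time: 10.67
tool_pos: [0.4246, 0.11, 0.03]
tool_rot: [0.501, 0.499, 0.501, -0.499]
contact_force: [0.5, 0.2, -0.5]
gripper_width: 0.995
```

```bash
python3 - <<'E'
from h import *
crop("scene",(190,220,310,310),"b2",6);s=manip.state();t=s["tool_pos"];print(s["tool_pos"],s["gripper_width"],s["time"],s["contact_force"],s["joint_pos"])
q=s["tool_rot"]; print(R.from_quat([q[1],q[2],q[3],q[0]]).as_matrix())
crop("top",(230,190,330,265),"b3",8)
E
```

```text
[0.4246 0.11   0.03  ] 0.997493080792076 10.7167 [0.1407 0.691  0.2125] [ 0.0835 -0.2434  2.1809 -0.      1.204   0.0785]
[[ 0.0001  1.      0.005 ]
 [-0.      0.005  -1.    ]
 [-1.      0.0001  0.    ]]
```

View pics/b2.png

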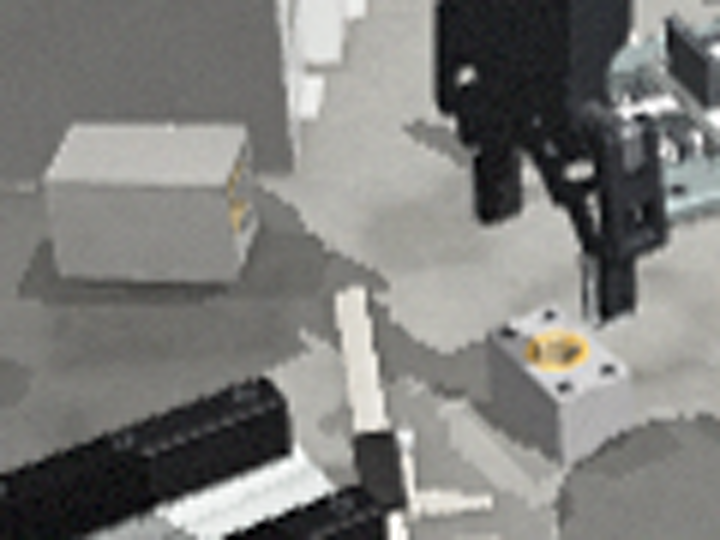

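View pics/b3.png

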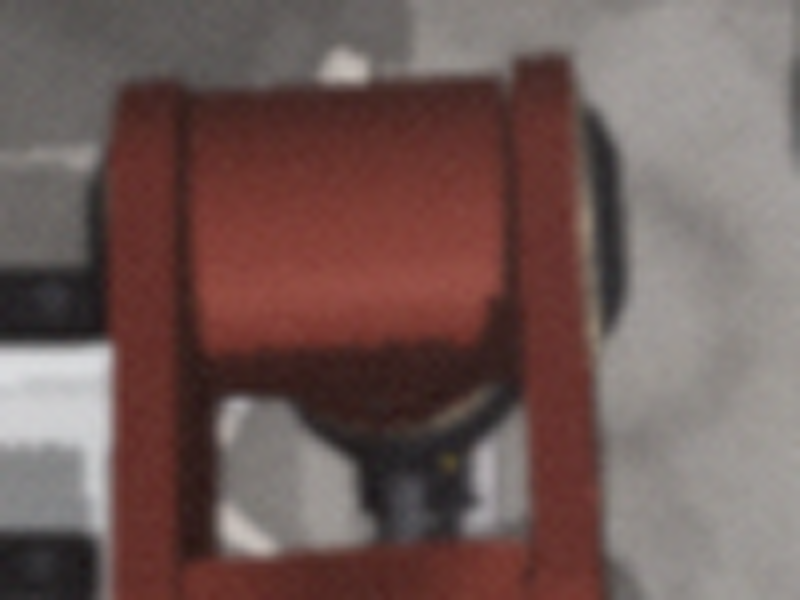

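```bash
python3 - <<'E'
from h import *
print(ray("scene",np.array([558,350])/6+[190,220]-.4,.034))
for x in(.382,.467):
  for z in(.06,.07,.08): print(x,z,(w2p("scene",[x,.11,z])-[190,220])*6)
E
```

```text
[0.4263 0.1095 0.034 ]
0.382 0.06 [606.1571 349.3924]
0.382 0.07 [605.3555 329.896 ]
0.382 0.08 [604.547  310.2348]
0.467 0.06 [504.3165 254.3306]
0.467 0.07 [503.1436 235.3577]
0.467 0.08 [501.9612 216.232 ]
```

>>> {"api": "send_rows", "payload": {"motion": [[[0,0,-1.5,0,0,0],[0,0,-1.5,0,0,0],[0,0,-1.2,0,0,0],[0,0,-1.0,0,0,0],[0,0,0,0,0,0]]]}}

```text
time: 11.18
tool_pos: [0.4226, 0.1098, -0.0242]
tool_rot: [0.501, 0.497, 0.503, -0.5]
contact_force: [-0.7, -0.3, 0.0]
gripper_width: 0.997
```

>>> {"api": "send_rows", "payload": {"motion": [[[0,0,0,0,0,0],[0,0,0,0,0,0],[0,0,0,0,0,0],[0,0,0,0,0,0]]], "fingers": 1.0}}

```text
time: 11.52
tool_pos: [0.4258, 0.1101, -0.0208]
tool_rot: [0.502, 0.499, 0.501, -0.498]
contact_force: [1.7, -0.1, 1.5]
gripper_width: 0.709
```

```bash
python3 - <<'E'
from h import *
crop("scene",(220,220,310,287),"b4",8);s=manip.state();t=s["tool_pos"];print(s["tool_pos"],s["gripper_width"],s["time"],s["contact_force"],s["joint_pos"])
E
```

```text
[ 0.4258  0.1101 -0.0208] 0.7100499302371502 11.5667 [0.3952 0.5752 3.2938] [ 0.0836 -0.1508  2.2016  0.      1.0883  0.0767]
```

View pics/b4.png

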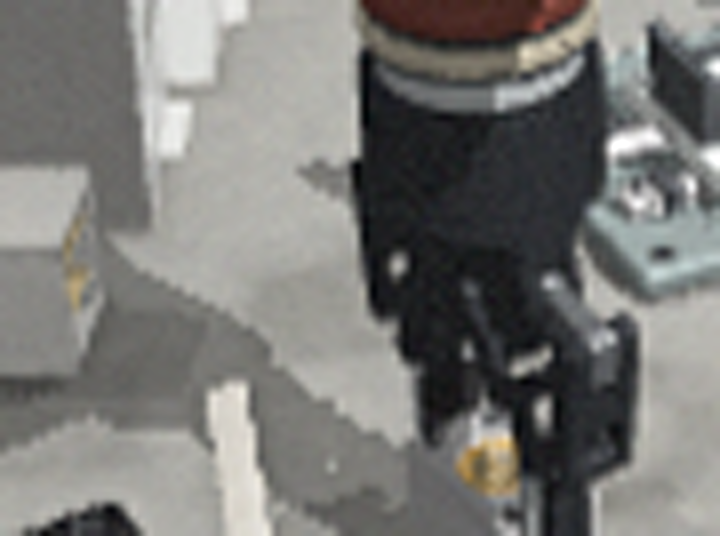

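```bash
python3 - <<'E'
from h import *
s=np.array([.5706,-.1249]);yaw=-.1014
c,n=np.cos(yaw),np.sin(yaw)
def own(w): d=np.array(w)[:2]-s; return np.array([c*d[0]+n*d[1],-n*d[0]+c*d[1]])
print("cluster ctr",own(ray("top",(359.3,187.9),.035)),own(ray("top",(359.3,187.9),.03)))
print("knob px top",own(ray("top",(318.6,180.7),.06)),own(ray("top",(318.6,180.7),.065)))
print("lm knob",own([.5871,.0266]),own([.5912,.0276]),"lm pocket",own([.5713,-.0849]),own([.5804,-.0818]),"lm axis",own([.5605,-.2057]),own([.569,-.2053]))
f=[]
for i in range(3):
  f.append(manip.grab_frame("top").astype(float))
  for q in("pocket","push_knob"):
    for d in manip.landmark_of(q,"top")[:1]: print(q,d["confidence"],own(c2w("top",d["centre"])),c2w("top",d["centre"]))
f=np.mean(f,0).clip(0,255).astype(np.uint8)[160:215,310:390]
cv2.imwrite("pics/pk.png",cv2.resize(f,None,fx=10,fy=10,interpolation=cv2.INTER_CUBIC)[:,:,::-1])
g=np.load("pics/topavg.npy").clip(0,255).astype(np.uint8)[160:215,310:390]
cv2.imwrite("pics/pk0.png",cv2.resize(g,None,fx=10,fy=10,interpolation=cv2.INTER_CUBIC)[:,:,::-1])
E
```

```text
cluster ctr [0.0002 0.0408] [0.0016 0.0406]
knob px top [0.0001 0.1494] [-0.0013  0.1493]
lm knob [0.0011 0.1524] [0.0051 0.1538] lm pocket [-0.0034  0.0399] [0.0054 0.0439] lm axis [-0.0019 -0.0814] [ 0.0065 -0.0801]
pocket 0.76 [-0.0006  0.039 ] [ 0.5739 -0.086   0.0291]
pocket 0.7 [0.0007 0.0418] [ 0.5755 -0.0834  0.029 ]
push_knob 0.63 [0.002  0.1506] [0.5878 0.0247 0.0621]
pocket 0.72 [-0.0018  0.0387] [ 0.5728 -0.0862  0.0279]
push_knob 0.6 [0.0041 0.151 ] [0.59   0.0249 0.0602]
```

View pics/pk0.png

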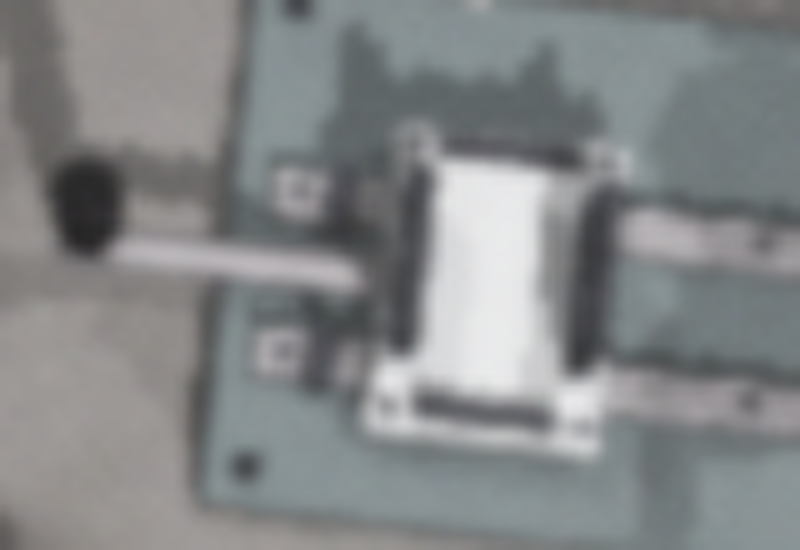

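>>> {"api": "send_rows", "payload": {"motion": [[[0,0,2.0,0,0,0],[0,0,3.3,0,0,0],[0,0,3.3,0,0,0],[1.8,-2.4,0,0,0,-0.0133],[1.8,-2.4,0,0,0,-0.0133],[1.8,-2.4,0,0,0,-0.0133],[1.9,-2.5,0,0,0,-0.0133],[1.9,-2.5,0,0,0,-0.0133],[1.9,-2.5,0,0,0,-0.0133],[1.9,-2.4,0,0,0,-0.0133],[1.9,-2.4,0,0,0,-0.0129]]]}}

```text
time: 12.93
tool_pos: [0.5729, -0.086, 0.0621]
tool_rot: [-0.473, -0.524, -0.475, 0.525]
contact_force: [0.4, 0.4, -3.1]
gripper_width: 0.709
```

>>> {"api": "send_rows", "payload": {"motion": [[[0,0,0,0,0,0],[0,0,0,0,0,0]]]}}

```text
time: 13.1
tool_pos: [0.5729, -0.0859, 0.0624]
tool_rot: [-0.473, -0.524, -0.475, 0.525]
contact_force: [-0.7, -0.9, -3.4]
gripper_width: 0.708
```

```bash
python3 - <<'E'
from h import *
f=crop("scene",(260,170,380,260),"d1",6);s=manip.state();t=s["tool_pos"];print(s["tool_pos"],s["gripper_width"],s["time"],s["contact_force"],s["joint_pos"])
q=s["tool_rot"]; print(R.from_quat([q[1],q[2],q[3],q[0]]).as_matrix())
crop("top",(310,130,420,212),"d2",7)
E
```

```text
[ 0.5722 -0.0849  0.0623] 0.7058830156481972 13.15 [-0.4404  0.3591 -4.1218] [-0.276   0.0666  1.8326  0.0003  1.2458 -0.1763]
[[-0.0033  0.995  -0.0997]
 [ 0.0013 -0.0997 -0.995 ]
 [-1.     -0.0034 -0.0009]]
```

View pics/d1.png

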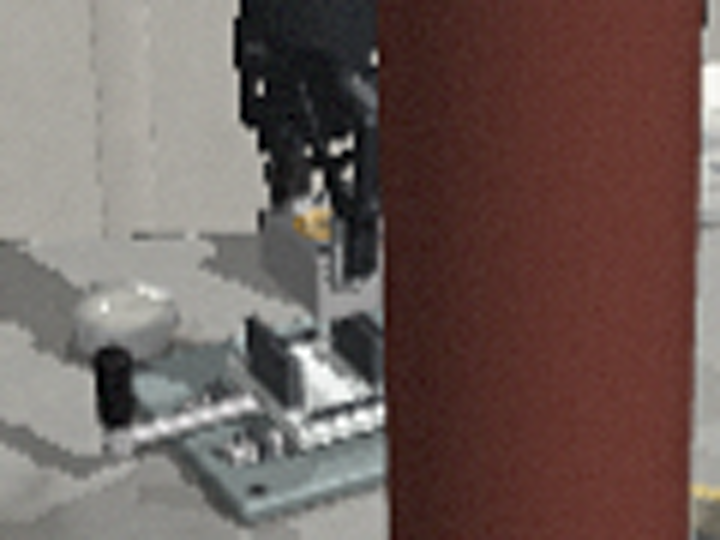

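View pics/d2.png

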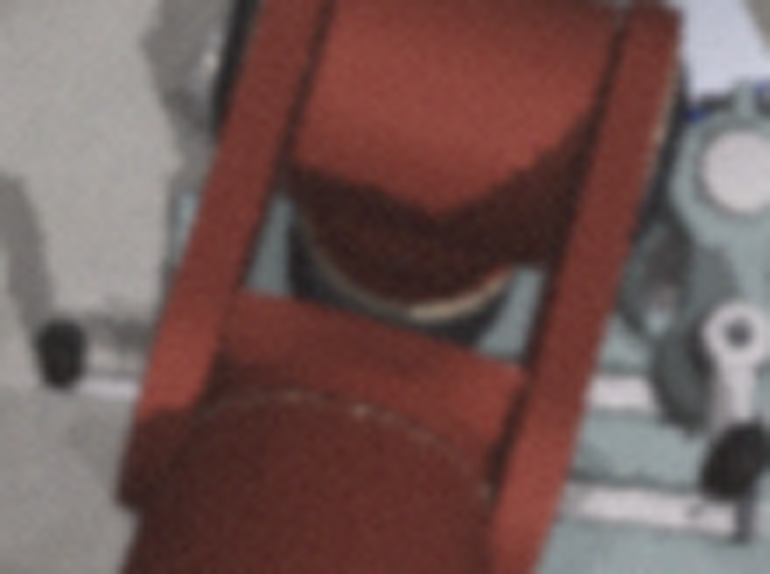

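```bash
cat >> h.py <<'E'
def drawblock(img,n,ctr,yaw,zb,off,s,col=(0,255,0)):
    c,k=np.cos(yaw),np.sin(yaw); P={}
    for a in(-.031,.031):
        for b in(-.018,.018):
            for z in(0,.034):
                P[a,b,z]=(w2p(n,[ctr[0]+c*a-k*b,ctr[1]+k*a+c*b,zb+z])-off+.5)*s
    ks=list(P)
    for i in ks:
        for j in ks:
            if sum(x!=y for x,y in zip(i,j))==1: cv2.line(img,tuple(np.int32(P[i])),tuple(np.int32(P[j])),col,1)
    th=np.linspace(0,6.28,30); pts=np.array([(w2p(n,[ctr[0]+.01*np.cos(t),ctr[1]+.01*np.sin(t),zb+.034])-off+.5)*s for t in th])
    cv2.polylines(img,[np.int32(pts)],True,col,1)
E
python3 - <<'E'
from h import *
img=cv2.imread("pics/d1.png"); img=cv2.resize(img[20*6:80*6,20*6:80*6],None,fx=1.6,fy=1.6,interpolation=cv2.INTER_CUBIC)
drawblock(img,"scene",(.5726,-.0853),-.1,.0835,np.array([280,190]),9.6)
cv2.imwrite("pics/d3.png",img)
E
```

```text
(no output)
```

View pics/d3.png

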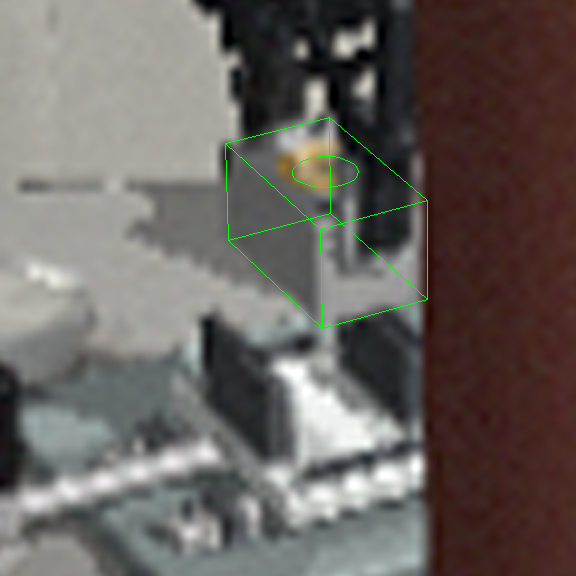

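```bash
python3 - <<'E'
from h import *
for n,b in(("scene",(285,205,345,250)),("top",(335,165,385,210))):
    g=np.load(f"pics/{n}avg.npy").clip(0,255).astype(np.uint8)[b[1]:b[3],b[0]:b[2]]
    img=cv2.resize(g,None,fx=12,fy=12,interpolation=cv2.INTER_CUBIC)[:,:,::-1].copy()
    drawblock(img,n,(.5747,-.0848),-.1014,.03,np.array(b[:2]),12)
    cv2.imwrite(f"pics/d4{n}.png",img)
E
```

```text
(no output)
```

View pics/d4scene.png

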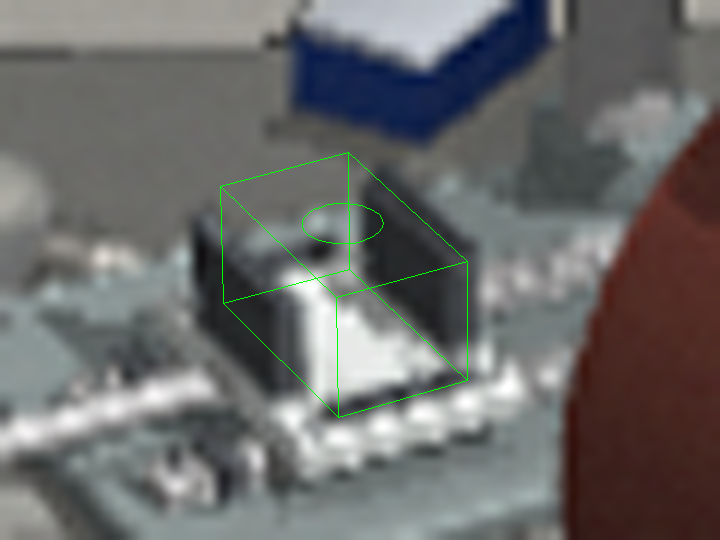

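View pics/d4top.png

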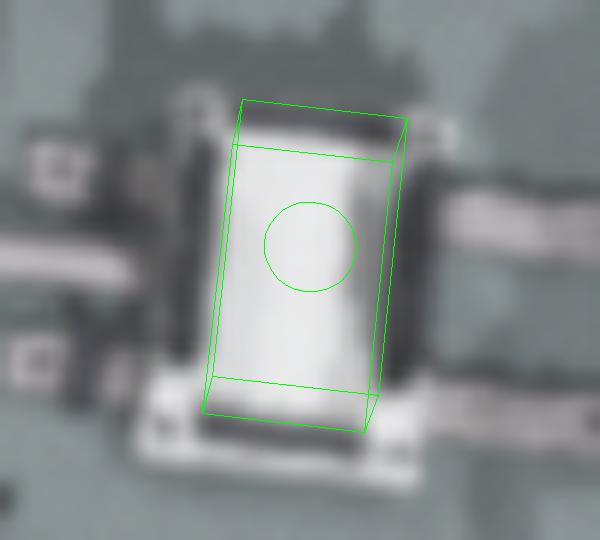

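>>> {"api": "send_rows", "payload": {"motion": [[[0.25,0.07,-0.7,0,0,0],[0,0,-0.7,0,0,0],[0,0,-0.5,0,0,0],[0,0,-0.3,0,0,0],[0,0,-0.3,0,0,0],[0,0,0,0,0,0]]]}}

```text
time: 13.7
tool_pos: [0.5753, -0.0839, 0.0379]
tool_rot: [-0.474, -0.524, -0.475, 0.524]
contact_force: [-0.6, 0.9, -3.8]
gripper_width: 0.706
```

>>> {"api": "send_rows", "payload": {"motion": [[[0,0,-0.3,0,0,0],[0,0,-0.3,0,0,0],[0,0,0,0,0,0]]]}}

```text
time: 13.95
tool_pos: [0.5757, -0.0842, 0.0325]
tool_rot: [-0.474, -0.524, -0.475, 0.524]
contact_force: [-0.3, -0.0, -3.3]
gripper_width: 0.708
```

>>> {"api": "send_rows", "payload": {"motion": [[[0,0,-0.4,0,0,0],[0,0,-0.4,0,0,0],[0,0,0,0,0,0]]]}}

```text
time: 14.2
tool_pos: [0.5754, -0.0841, 0.0239]
tool_rot: [-0.474, -0.524, -0.475, 0.524]
contact_force: [-0.1, 0.9, -3.7]
gripper_width: 0.71
```

>>> {"api": "send_rows", "payload": {"motion": [[[0,0,-0.4,0,0,0],[0,0,-0.2,0,0,0],[0,0,0,0,0,0]]]}}

```text
time: 14.45
tool_pos: [0.5755, -0.0841, 0.0182]
tool_rot: [-0.474, -0.524, -0.475, 0.524]
contact_force: [-0.4, -0.4, -3.2]
gripper_width: 0.705
```

```bash
python3 - <<'E'
from h import *
f=crop("scene",(280,190,340,250),"e1",10);s=manip.state();t=s["tool_pos"];print(s["tool_pos"],s["gripper_width"],s["time"],s["contact_force"],s["ft_torque"])
img=cv2.imread("pics/e1.png")
drawblock(img,"scene",(.5755,-.0842),-.1,t[2]+.021,np.array([280,190]),10)
cv2.imwrite("pics/e1.png",img)
E
```

```text
[ 0.5758 -0.0842  0.0185] 0.7060680587654855 14.5 [-0.7797 -0.0919 -3.0265] [ 0.0028 -0.054  -0.0063]
```

View pics/e1.png

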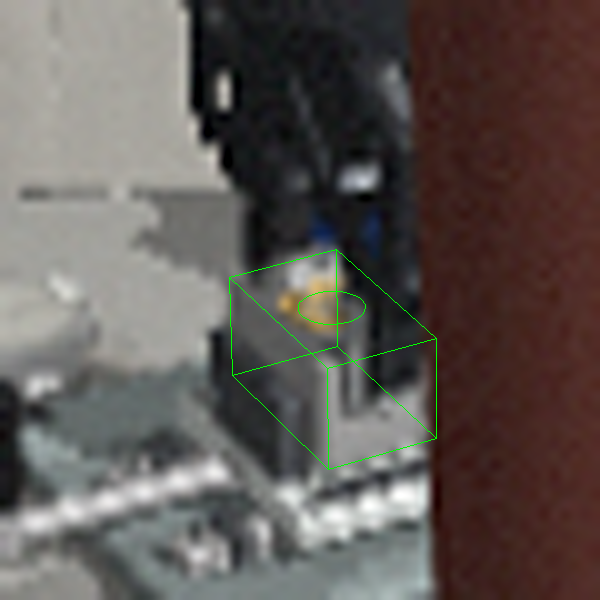

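>>> {"api": "send_rows", "payload": {"motion": [[[0,0,-0.3,0,0,0],[0,0,-0.3,0,0,0],[0,0,0,0,0,0]]]}}

```text
time: 14.75
tool_pos: [0.5755, -0.0842, 0.0123]
tool_rot: [-0.474, -0.524, -0.475, 0.524]
contact_force: [-1.2, 0.0, -3.5]
gripper_width: 0.711
```

>>> {"api": "send_rows", "payload": {"motion": [[[0,0,-0.2,0,0,0],[0,0,0,0,0,0]]]}}

```text
time: 14.92
tool_pos: [0.5758, -0.0842, 0.0106]
tool_rot: [-0.474, -0.524, -0.475, 0.524]
contact_force: [0.3, 0.6, -4.1]
gripper_width: 0.705
```

>>> {"api": "send_rows", "payload": {"motion": [[[0,0,-0.15,0,0,0],[0,0,0,0,0,0]]]}}

```text
time: 15.08
tool_pos: [0.576, -0.0843, 0.0093]
tool_rot: [-0.475, -0.524, -0.475, 0.524]
contact_force: [0.8, -0.6, -3.8]
gripper_width: 0.706
```

>>> {"api": "send_rows", "payload": {"motion": [[[0,0,-0.1,0,0,0],[0,0,0,0,0,0]]]}}

```text
time: 15.25
tool_pos: [0.5762, -0.0843, 0.0092]
tool_rot: [-0.475, -0.524, -0.475, 0.524]
contact_force: [-2.8, 1.1, 1.3]
gripper_width: 0.708
```

>>> {"api": "send_rows", "payload": {"motion": [[[0,0,0,0,0,0],[0,0,0,0,0,0],[0,0,0,0,0,0],[0,0,0,0,0,0],[0,0,1.0,0,0,0],[0,0,2.0,0,0,0],[0,0,3.0,0,0,0],[0,0,3.0,0,0,0]]], "fingers": 0}}

```text
time: 15.92
tool_pos: [0.5753, -0.0841, 0.0992]
tool_rot: [-0.474, -0.524, -0.475, 0.524]
contact_force: [0.5, -1.2, 0.2]
gripper_width: 0.997
```

```bash
python3 - <<'E'
from h import *
f=crop("scene",(280,190,340,250),"f1",10);s=manip.state();t=s["tool_pos"];print(s["tool_pos"],s["gripper_width"],s["time"],s["contact_force"],s["joint_pos"])
img=cv2.imread("pics/f1.png")
drawblock(img,"scene",(.5755,-.0845),-.1,.03,np.array([280,190]),10)
cv2.imwrite("pics/f1b.png",img)
E
```

```text
[ 0.5803 -0.0854  0.1077] 0.9947662614186465 15.9667 [ 3.6131 -0.2395  4.4406] [-0.273   0.025   1.7943  0.0001  1.3112 -0.1741]
```

View pics/f1.png

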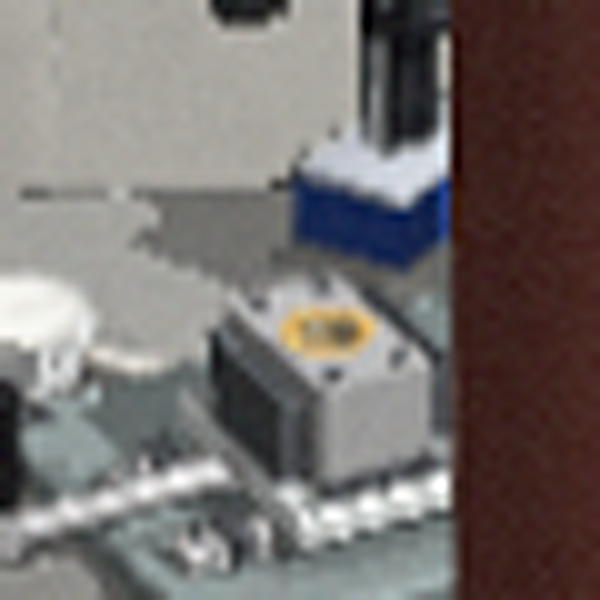

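View pics/f1b.png

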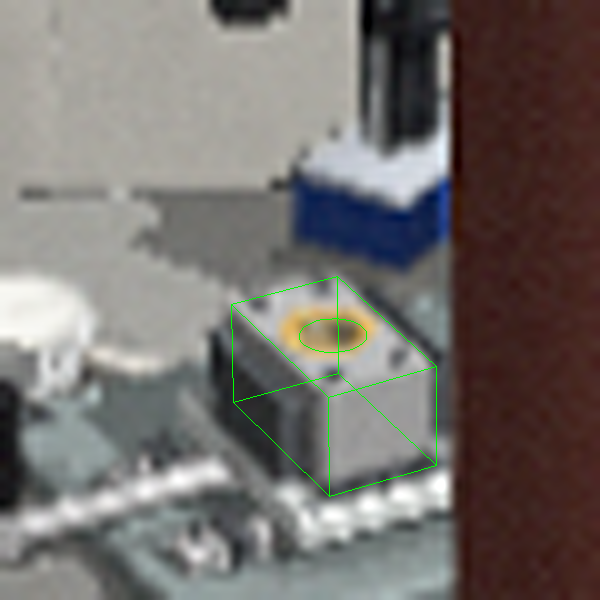

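>>> {"api": "send_rows", "payload": {"motion": [[[0.35,3.6,0,0,0,0],[0.35,3.6,0,0,0,0],[0.35,3.6,0,0,0,0],[0.35,3.6,0,0,0,0],[0,0,-1.5,0,0,0],[0,0,-2.5,0,0,0],[0,0,-2.5,0,0,0],[0,0,-1.5,0,0,0],[0,0,0,0,0,0],[0,0,0,0,0,0]]], "fingers": 1.0}}

```text
time: 16.8
tool_pos: [0.5896, 0.0598, 0.0182]
tool_rot: [-0.474, -0.524, -0.475, 0.524]
contact_force: [1.0, -0.3, 0.9]
gripper_width: 0.0
```

```bash
python3 - <<'E'
from h import *
f=crop("scene",(240,185,320,245),"g1",10);s=manip.state();t=s["tool_pos"];print(s["tool_pos"],s["gripper_width"],s["time"],s["contact_force"],s["joint_pos"])
for z in(.04,.05,.06): print(z,(w2p("scene",[t[0],t[1],z])-[240,185])*10)
for z in(.04,.06,.077): print(z,(w2p("scene",[.5878,.0247,z])-[240,185])*10)
E
```

```text
[0.5909 0.0597 0.0197] -0.0035741790703582707 16.85 [ 0.2706 -0.2375  0.8658] [-0.0247  0.1518  1.8197  0.      1.1686  0.0744]
0.04 [281.1732 573.6453]
0.05 [279.1696 544.0214]
0.06 [277.1513 514.1795]
0.04 [391.9739 541.7758]
0.06 [388.8004 482.6952]
0.077 [386.0663 431.7961]
```

View pics/g1.png

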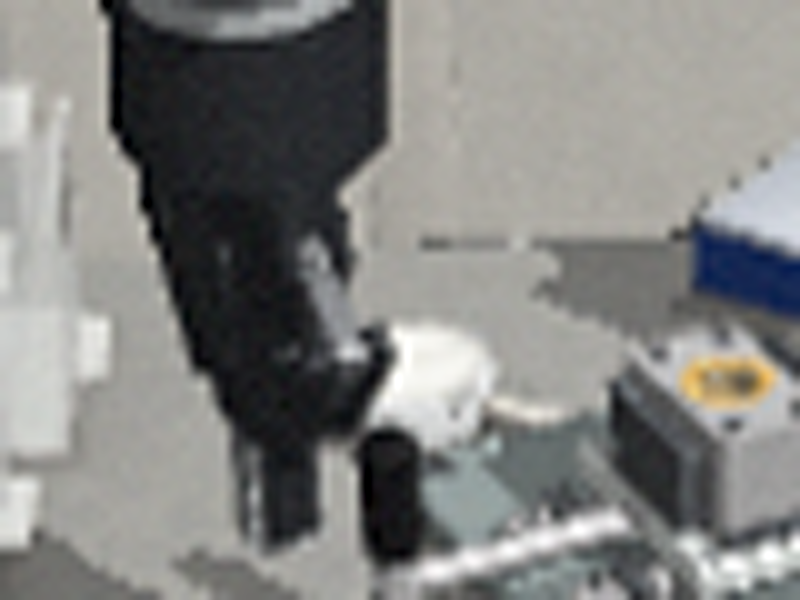

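>>> {"api": "send_rows", "payload": {"motion": [[[-0.1,-1.0,0,0,0,0],[-0.15,-1.5,0,0,0,0],[-0.15,-1.5,0,0,0,0],[-0.15,-1.5,0,0,0,0],[-0.15,-1.5,0,0,0,0],[-0.15,-1.5,0,0,0,0],[-0.15,-1.5,0,0,0,0],[-0.15,-1.0,0,0,0,0],[-0.05,-0.5,0,0,0,0],[0,0,0,0,0,0]]]}}

```text
time: 17.68
tool_pos: [0.5789, -0.0569, 0.0199]
tool_rot: [0.475, 0.525, 0.473, -0.524]
contact_force: [-0.2, 0.1, 0.3]
gripper_width: -0.0
```

```bash
python3 - <<'E'
from h import *
f=crop("scene",(240,175,370,250),"g2",6);s=manip.state();t=s["tool_pos"];print(s["tool_pos"],s["gripper_width"],s["time"],s["contact_force"],s["joint_pos"])
crop("top",(310,130,430,220),"g3",6)
E
```

```text
[ 0.5784 -0.0563  0.0194] 0.004372355997736898 17.7333 [-0.3531 -0.3665 -0.7555] [-0.2246  0.1246  1.8505 -0.0009  1.1655 -0.1244]
```

View pics/g2.png

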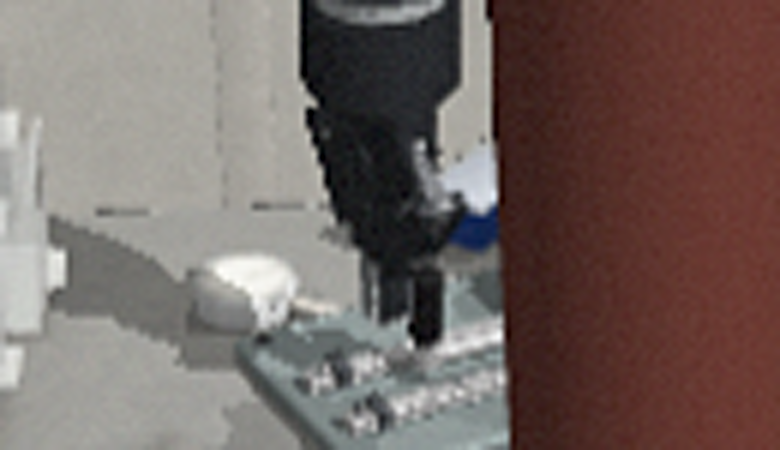

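View pics/g3.png

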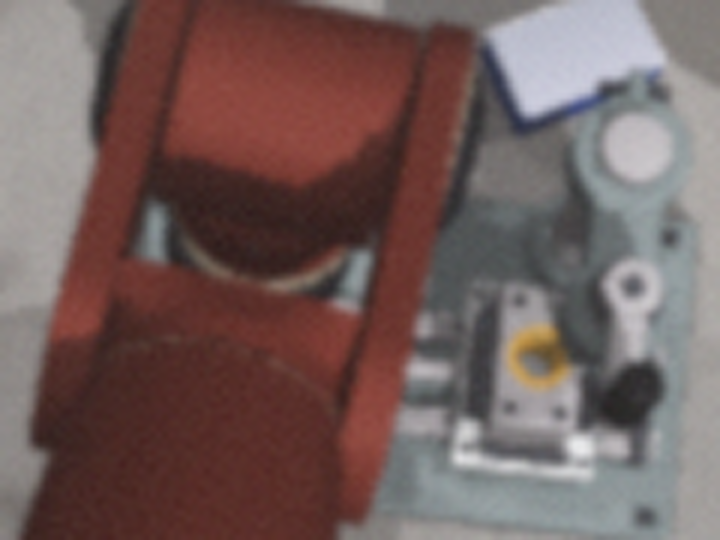

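>>> {"api": "send_rows", "payload": {"motion": [[[-0.08,-0.8,0,0,0,0],[-0.06,-0.6,0,0,0,0],[0,0,0,0,0,0]]]}}

```text
time: 18.03
tool_pos: [0.5765, -0.0702, 0.0184]
tool_rot: [-0.475, -0.524, -0.474, 0.524]
contact_force: [-0.7, 0.2, 0.9]
gripper_width: -0.002
```

>>> {"api": "send_rows", "payload": {"motion": [[[-0.02,-0.2,0,0,0,0],[-0.02,-0.2,0,0,0,0],[0,0,0,0,0,0]]]}}

```text
time: 18.28
tool_pos: [0.5762, -0.0734, 0.0184]
tool_rot: [-0.475, -0.524, -0.475, 0.524]
contact_force: [0.4, 2.4, -0.3]
gripper_width: -0.001
```

>>> {"api": "send_rows", "payload": {"motion": [[[-0.02,-0.2,0,0,0,0],[0,0,0,0,0,0]]]}}

```text
time: 18.45
tool_pos: [0.576, -0.0746, 0.0184]
tool_rot: [0.474, 0.525, 0.475, -0.524]
contact_force: [1.9, 4.7, 1.3]
gripper_width: -0.001
```

>>> {"api": "send_rows", "payload": {"motion": [[[-0.02,-0.2,0,0,0,0],[0,0,0,0,0,0]]]}}

```text
time: 18.62
tool_pos: [0.5761, -0.0746, 0.0185]
tool_rot: [0.473, 0.526, 0.476, -0.523]
contact_force: [1.2, 11.4, 1.6]
gripper_width: -0.001
```

>>> {"api": "send_rows", "payload": {"motion": [[[0.1,1.0,0,0,0,0],[0.2,2.0,0.5,0,0,0],[0,0,3.5,0,0,0],[0,0,4.0,0,0,0],[0,0,4.0,0,0,0],[0,0,4.0,0,0,0],[0,0,3.8,0,0,0],[0,0,0,0,0,0],[0,0,0,0,0,0]]], "fingers": 0.35}}

```text
time: 19.37
tool_pos: [0.5808, -0.0481, 0.2205]
tool_rot: [0.477, 0.525, 0.472, -0.523]
contact_force: [0.3, -0.3, -0.9]
gripper_width: 0.65
```

```bash
python3 - <<'E'
from h import *
s=manip.state();t=s["tool_pos"];print(s["tool_pos"],s["gripper_width"],s["time"],s["contact_force"],s["joint_pos"])
b=(370,160,450,220)
f=crop("top",b,"i1",10)
img=cv2.imread("pics/i1.png")
drawblock(img,"top",(.5635,-.2046),-.1014,.03,np.array(b[:2]),10)
for z in(.18,.223):
  w=(w2p("top",[.5135,-.1995,z])-b[:2]+.5)*10; cv2.circle(img,tuple(np.int32(w)),3,(0,0,255),-1)
cv2.imwrite("pics/i1.png",img)
for q in("push_knob","crank_knob","nut_block"):
  for d in manip.landmark_of(q,"top")[:2]: print(q,d["confidence"],c2w("top",d["centre"]))
E
```

```text
[ 0.5808 -0.0481  0.2205] 0.650332608482197 19.3667 [ 0.3147 -0.3217 -0.8997] [-0.2095 -0.0655  1.6915 -0.0015  1.5083 -0.1102]
push_knob 0.39 [ 0.3676 -0.3037 -0.0035]
crank_knob 0.68 [ 0.5145 -0.2037  0.2022]
nut_block 0.86 [ 0.3711  0.4322 -0.0036]
nut_block 0.52 [ 0.5657 -0.2029  0.0303]
```

View pics/i1.png

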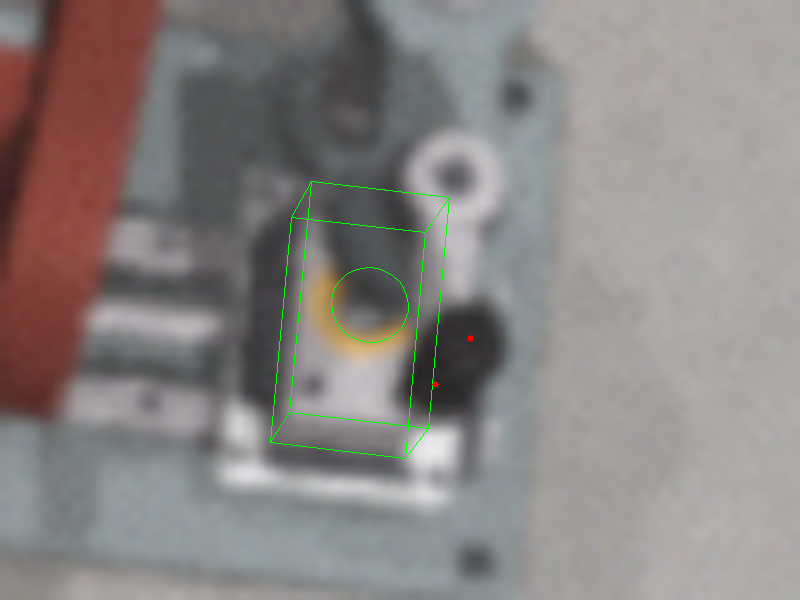

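>>> {"api": "send_rows", "payload": {"motion": [[[-1.68,-3.78,0,0,0,0],[-1.68,-3.78,0,0,0,0],[-1.68,-3.78,0,0,0,0],[-1.68,-3.78,0,0,0,0],[0,0,0,0,0,0],[0,0,-1.0,0,0,0],[0,0,-1.5,0,0,0],[0,0,0,0,0,0]]]}}

```text
time: 20.23
tool_pos: [0.5097, -0.1964, 0.1862]
tool_rot: [-0.472, -0.523, -0.478, 0.525]
contact_force: [0.4, 0.7, -0.5]
gripper_width: 0.648
```

```bash
python3 - <<'E'
from h import *
s=manip.state();t=s["tool_pos"];print(s["tool_pos"],s["gripper_width"],s["time"],s["contact_force"],s["joint_pos"])
crop("top",(340,120,470,218),"j1",6)
crop("scene",(310,120,420,220),"j2",6)
for w in([.5135,-.1995,.223],t,t+[0,0,.035]):print(np.array(w),w2p("scene",w),w2p("top",w))
E
```

```text
[ 0.5097 -0.1964  0.1862] 0.6476048161296046 20.2333 [ 0.3953  0.6737 -0.4732] [-0.5043 -0.1229  1.8022  0.0003  1.4704 -0.4061]
[ 0.5135 -0.1995  0.223 ] [358.3373 171.6231] [416.5025 193.3891]
[ 0.5097 -0.1964  0.1862] [357.8478 184.2047] [412.2268 198.8954]
[ 0.5097 -0.1964  0.2212] [358.3046 172.9154] [415.0375 195.2079]
```

View pics/j1.png

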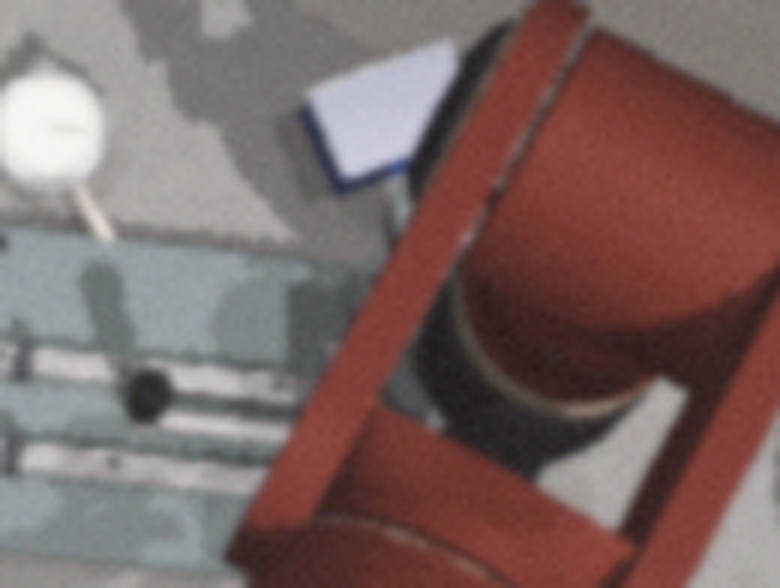

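View pics/j2.png

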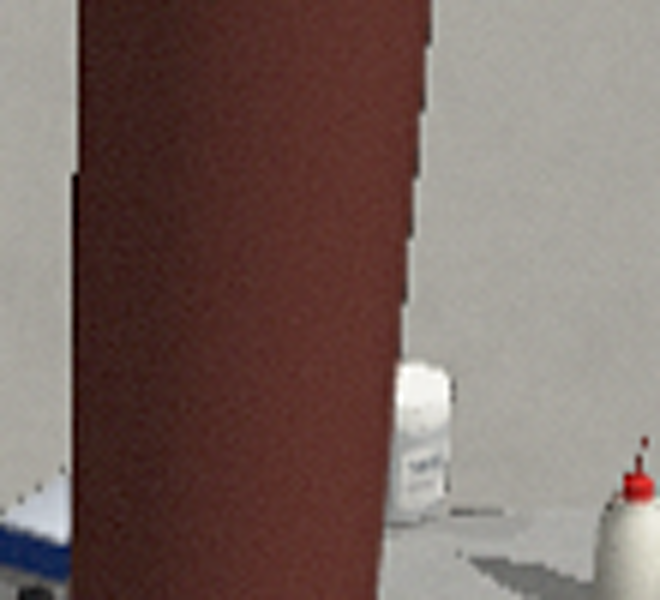

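>>> {"api": "send_rows", "payload": {"motion": [[[0,0,0,0,0,0],[0,0,0,0,0,0]]]}}

```text
time: 20.5
tool_pos: [0.5123, -0.1979, 0.192]
tool_rot: [0.475, 0.524, 0.475, -0.524]
contact_force: [-0.8, -0.1, -1.0]
gripper_width: 0.647
```

```bash
python3 - <<'E'
from h import *
s=manip.state();t=s["tool_pos"];print(s["tool_pos"],s["gripper_width"],s["time"],s["contact_force"])
S=np.array([.5706,-.1249]);yaw=-.1014
c,n=np.cos(yaw),np.sin(yaw)
def own(w): d=np.array(w)[:2]-S; return np.array([c*d[0]+n*d[1],-n*d[0]+c*d[1]])
print(own(ray("top",(364.6-.4,185.6-.4),.065)),own(ray("top",(364.2,185.2),.06)))
E
```

```text
[ 0.5123 -0.1979  0.192 ] 0.6472896271495375 20.5 [-0.7693 -0.1194 -0.9837]
[0.0006 0.0305] [0.002  0.0302]
```

>>> {"api": "send_rows", "payload": {"motion": [[[0.12,-0.16,-1.0,0,0,0],[0,0,-1.0,0,0,0],[0,0,-1.0,0,0,0],[0,0,-0.4,0,0,0],[0,0,0,0,0,0],[0,0,0,0,0,0]]]}}

```text
time: 21.0
tool_pos: [0.5125, -0.1999, 0.1567]
tool_rot: [-0.474, -0.524, -0.475, 0.524]
contact_force: [-0.1, -0.6, -0.4]
gripper_width: 0.648
```

>>> {"api": "send_rows", "payload": {"motion": [[[0,0,0,0,0,0],[0,0,0,0,0,0],[0,0,0,0,0,0],[0,0,0,0,0,0],[0,0,0,0,0,0],[0,0,0,0,0,0]]], "fingers": 1.0}}

```text
time: 21.5
tool_pos: [0.5143, -0.2004, 0.1586]
tool_rot: [0.476, 0.525, 0.473, -0.523]
contact_force: [5.8, -0.2, 0.0]
gripper_width: 0.211
```

```bash
python3 - <<'E'
from h import *
s=manip.state();t=s["tool_pos"];print(s["tool_pos"],s["gripper_width"],s["time"],s["contact_force"],s["ft_torque"],s["joint_pos"])
E
```

```text
[ 0.5143 -0.2004  0.1586] 0.21116810323912763 21.5 [ 5.8222 -0.1715  0.0022] [-0.0528 -0.786   0.0082] [-0.507  -0.0979  1.8258  0.0008  1.4099 -0.4082]
```

```bash
python3 - <<'E'
import numpy as np
th=np.arange(41)*np.pi/20
P=np.c_[5*np.cos(np.pi-th-.1014),5*np.sin(np.pi-th-.1014),-1.2*th/(2*np.pi)]
P=np.round(P,2); D=np.diff(P,axis=0)
for i in range(0,40,10): print(i,[[round(float(v),2) for v in d]+[0,0,0] for d in D[i:i+10]])
E
```

```text
0 [[0.14, 0.77, -0.03, 0, 0, 0], [0.26, 0.74, -0.03, 0, 0, 0], [0.37, 0.69, -0.03, 0, 0, 0], [0.47, 0.62, -0.03, 0, 0, 0], [0.57, 0.55, -0.03, 0, 0, 0], [0.65, 0.44, -0.03, 0, 0, 0], [0.7, 0.34, -0.03, 0, 0, 0], [0.75, 0.23, -0.03, 0, 0, 0], [0.78, 0.1, -0.03, 0, 0, 0], [0.79, -0.02, -0.03, 0, 0, 0]]
10 [[0.77, -0.14, -0.03, 0, 0, 0], [0.74, -0.26, -0.03, 0, 0, 0], [0.69, -0.37, -0.03, 0, 0, 0], [0.62, -0.47, -0.03, 0, 0, 0], [0.55, -0.57, -0.03, 0, 0, 0], [0.44, -0.65, -0.03, 0, 0, 0], [0.34, -0.7, -0.03, 0, 0, 0], [0.23, -0.75, -0.03, 0, 0, 0], [0.1, -0.78, -0.03, 0, 0, 0], [-0.02, -0.79, -0.03, 0, 0, 0]]
20 [[-0.14, -0.77, -0.03, 0, 0, 0], [-0.26, -0.74, -0.03, 0, 0, 0], [-0.37, -0.69, -0.03, 0, 0, 0], [-0.47, -0.62, -0.03, 0, 0, 0], [-0.57, -0.55, -0.03, 0, 0, 0], [-0.65, -0.44, -0.03, 0, 0, 0], [-0.7, -0.34, -0.03, 0, 0, 0], [-0.75, -0.23, -0.03, 0, 0, 0], [-0.78, -0.1, -0.03, 0, 0, 0], [-0.79, 0.02, -0.03, 0, 0, 0]]
30 [[-0.77, 0.14, -0.03, 0, 0, 0], [-0.74, 0.26, -0.03, 0, 0, 0], [-0.69, 0.37, -0.03, 0, 0, 0], [-0.62, 0.47, -0.03, 0, 0, 0], [-0.55, 0.57, -0.03, 0, 0, 0], [-0.44, 0.65, -0.03, 0, 0, 0], [-0.34, 0.7, -0.03, 0, 0, 0], [-0.23, 0.75, -0.03, 0, 0, 0], [-0.1, 0.78, -0.03, 0, 0, 0], [0.02, 0.79, -0.03, 0, 0, 0]]
```

>>> {"api": "send_rows", "payload": {"motion": [[[0.24,0.77,-0.03,0,0,0],[0.26,0.74,-0.03,0,0,0],[0.37,0.69,-0.03,0,0,0],[0.47,0.62,-0.03,0,0,0],[0.57,0.55,-0.03,0,0,0]]]}}

```text
time: 21.92
tool_pos: [0.5326, -0.1664, 0.157]
tool_rot: [-0.475, -0.524, -0.474, 0.524]
contact_force: [-0.2, -6.0, 4.5]
gripper_width: 0.211
```

>>> {"api": "send_rows", "payload": {"motion": [[[0.65,0.44,-0.03,0,0,0],[0.7,0.34,-0.03,0,0,0],[0.75,0.23,-0.03,0,0,0],[0.78,0.1,-0.03,0,0,0],[0.79,-0.02,-0.03,0,0,0]]]}}

```text
time: 22.33
tool_pos: [0.5688, -0.1555, 0.1555]
tool_rot: [-0.475, -0.523, -0.475, 0.525]
contact_force: [-4.0, -4.6, 6.5]
gripper_width: 0.21
```

```bash
python3 - <<'E'
from h import *
s=manip.state();t=s["tool_pos"];print(s["tool_pos"],s["gripper_width"],s["time"],s["contact_force"],s["ft_torque"],s["joint_pos"])
E
```

```text
[ 0.5688 -0.1555  0.1555] 0.20978636703888956 22.3333 [-4.0474 -4.6     6.5426] [-0.8417  0.6579 -0.0366] [-0.3919 -0.0011  1.7377 -0.002   1.4056 -0.2932]
```

>>> {"api": "send_rows", "payload": {"motion": [[[0.77,-0.14,-0.03,0,0,0],[0.74,-0.26,-0.02,0,0,0],[0.69,-0.37,-0.03,0,0,0],[0.62,-0.47,-0.02,0,0,0],[0.55,-0.57,-0.03,0,0,0],[0.44,-0.65,-0.03,0,0,0],[0.34,-0.7,-0.02,0,0,0],[0.23,-0.75,-0.03,0,0,0],[0.1,-0.78,-0.03,0,0,0],[-0.02,-0.79,-0.03,0,0,0]]]}}

```text
time: 23.17
tool_pos: [0.6141, -0.2079, 0.1526]
tool_rot: [0.474, 0.525, 0.476, -0.523]
contact_force: [-1.3, 3.9, 7.2]
gripper_width: 0.209
```

>>> {"api": "send_rows", "payload": {"motion": [[[0,0,0,0,0,0],[0,0,0,0,0,0],[0,0,0,0,0,0],[0,0,0,0,0,0],[0,0,0,0,0,0],[0,0,0,0,0,0],[0,0,0,0,0,0]]]}}

```text
time: 23.75
tool_pos: [0.614, -0.2094, 0.1526]
tool_rot: [0.475, 0.524, 0.475, -0.524]
contact_force: [-1.4, -1.6, 5.4]
gripper_width: 0.209
```

>>> {"api": "send_rows", "payload": {"motion": [[[0.02,0.79,0.03,0,0,0],[-0.1,0.78,0.03,0,0,0],[-0.23,0.75,0.03,0,0,0],[-0.34,0.7,0.03,0,0,0],[-0.44,0.65,0.03,0,0,0],[-0.55,0.57,0.03,0,0,0],[-0.62,0.47,0.03,0,0,0],[-0.69,0.37,0.03,0,0,0],[-0.74,0.26,0.03,0,0,0],[-0.77,0.14,0.03,0,0,0]]]}}

```text
time: 24.58
tool_pos: [0.5697, -0.1555, 0.1555]
tool_rot: [0.476, 0.524, 0.474, -0.524]
contact_force: [4.0, -6.5, 3.9]
gripper_width: 0.21
```

>>> {"api": "send_rows", "payload": {"motion": [[[0,0,0,0,0,0],[0,0,0,0,0,0],[0,0,0,0,0,0],[0,0,0,0,0,0],[0,0,0,0,0,0],[0,0,0,0,0,0],[0,0,0,0,0,0]]]}}

```text
time: 25.17
tool_pos: [0.5686, -0.1554, 0.1555]
tool_rot: [-0.475, -0.524, -0.475, 0.524]
contact_force: [-2.0, -4.0, 6.7]
gripper_width: 0.21
```

Good (spindle ≈ 1.56). Half a turn forward, to about 4.71.

>>> {"api": "send_rows", "payload": {"motion": [[[0.77,-0.14,-0.03,0,0,0],[0.74,-0.26,-0.03,0,0,0],[0.69,-0.37,-0.03,0,0,0],[0.62,-0.47,-0.03,0,0,0],[0.55,-0.57,-0.03,0,0,0],[0.44,-0.65,-0.03,0,0,0],[0.34,-0.7,-0.03,0,0,0],[0.23,-0.75,-0.03,0,0,0],[0.1,-0.78,-0.03,0,0,0],[-0.02,-0.79,-0.03,0,0,0]]]}}

```text
time: 26.0
tool_pos: [0.6141, -0.2077, 0.1526]
tool_rot: [0.474, 0.525, 0.476, -0.523]
contact_force: [-0.1, 4.0, 7.8]
gripper_width: 0.212
```

>>> {"api": "send_rows", "payload": {"motion": [[[-0.14,-0.77,-0.03,0,0,0],[-0.26,-0.74,-0.03,0,0,0],[-0.37,-0.69,-0.03,0,0,0],[-0.47,-0.62,-0.03,0,0,0],[-0.57,-0.55,-0.03,0,0,0],[-0.65,-0.44,-0.03,0,0,0],[-0.7,-0.34,-0.03,0,0,0],[-0.75,-0.23,-0.03,0,0,0],[-0.78,-0.1,-0.03,0,0,0],[-0.79,0.02,-0.03,0,0,0]]]}}

```text
time: 26.83
tool_pos: [0.5599, -0.2552, 0.1496]
tool_rot: [0.476, 0.525, 0.473, -0.523]
contact_force: [3.2, -3.8, 3.8]
gripper_width: 0.212
```

>>> {"api": "send_rows", "payload": {"motion": [[[0,0,0,0,0,0],[0,0,0,0,0,0],[0,0,0,0,0,0],[0,0,0,0,0,0],[0,0,0,0,0,0],[0,0,0,0,0,0],[0,0,0,0,0,0]]]}}

```text
time: 27.42
tool_pos: [0.5585, -0.2549, 0.1495]
tool_rot: [-0.475, -0.524, -0.475, 0.525]
contact_force: [-2.5, -4.4, 6.8]
gripper_width: 0.213
```

>>> {"api": "send_rows", "payload": {"motion": [[[0.79,-0.02,0.03,0,0,0],[0.78,0.1,0.03,0,0,0],[0.75,0.23,0.03,0,0,0],[0.7,0.34,0.03,0,0,0],[0.65,0.44,0.03,0,0,0],[0.57,0.55,0.03,0,0,0],[0.47,0.62,0.03,0,0,0],[0.37,0.69,0.03,0,0,0],[0.26,0.74,0.03,0,0,0],[0.14,0.77,0.03,0,0,0]]]}}

```text
time: 28.25
tool_pos: [0.6139, -0.2103, 0.1526]
tool_rot: [-0.475, -0.524, -0.474, 0.524]
contact_force: [-1.8, -4.8, 6.6]
gripper_width: 0.211
```

>>> {"api": "send_rows", "payload": {"motion": [[[0,0,0,0,0,0],[0,0,0,0,0,0],[0,0,0,0,0,0],[0,0,0,0,0,0],[0,0,0,0,0,0],[0,0,0,0,0,0],[0,0,0,0,0,0]]]}}

```text
time: 28.83
tool_pos: [0.614, -0.2087, 0.1526]
tool_rot: [0.474, 0.525, 0.475, -0.523]
contact_force: [-0.1, 0.6, 7.3]
gripper_width: 0.209
```

Spindle ≈ 3.13. Last half turn.

>>> {"api": "send_rows", "payload": {"motion": [[[-0.14,-0.77,-0.03,0,0,0],[-0.26,-0.74,-0.03,0,0,0],[-0.37,-0.69,-0.03,0,0,0],[-0.47,-0.62,-0.03,0,0,0],[-0.57,-0.55,-0.03,0,0,0],[-0.65,-0.44,-0.03,0,0,0],[-0.7,-0.34,-0.03,0,0,0],[-0.75,-0.23,-0.03,0,0,0],[-0.78,-0.1,-0.03,0,0,0],[-0.79,0.02,-0.03,0,0,0]]]}}

```text
time: 29.67
tool_pos: [0.56, -0.2552, 0.1496]
tool_rot: [0.476, 0.525, 0.474, -0.523]
contact_force: [4.2, -3.2, 4.7]
gripper_width: 0.211
```

>>> {"api": "send_rows", "payload": {"motion": [[[-0.77,0.14,-0.03,0,0,0],[-0.74,0.26,-0.03,0,0,0],[-0.69,0.37,-0.03,0,0,0],[-0.62,0.47,-0.03,0,0,0],[-0.55,0.57,-0.03,0,0,0],[-0.44,0.65,-0.03,0,0,0],[-0.34,0.7,-0.03,0,0,0],[-0.23,0.75,-0.03,0,0,0],[-0.1,0.78,-0.03,0,0,0],[0.02,0.79,-0.03,0,0,0]]]}}

```text
time: 30.5
tool_pos: [0.5144, -0.1996, 0.1465]
tool_rot: [0.475, 0.524, 0.474, -0.524]
contact_force: [1.3, -3.3, 5.8]
gripper_width: 0.209
```

>>> {"api": "send_rows", "payload": {"motion": [[[0,0,0,0,0,0],[0,0,0,0,0,0],[0,0,0,0,0,0],[0,0,0,0,0,0],[0,0,0,0,0,0],[0,0,0,0,0,0],[0,0,0,0,0,0]]]}}

```text
time: 31.08
tool_pos: [0.5146, -0.1982, 0.1464]
tool_rot: [0.474, 0.525, 0.476, -0.523]
contact_force: [0.4, 1.4, 7.6]
gripper_width: 0.207
```

>>> {"api": "send_rows", "payload": {"motion": [[[0,0,0,0,0,0],[0,0,0,0,0,0],[0,0,0,0,0,0],[0,0,1.0,0,0,0],[0,0,1.5,0,0,0],[0,0,2.0,0,0,0],[0,0,3.0,0,0,0],[0,0,3.0,0,0,0],[-2,2,3.0,0,0,0],[-2.5,2.5,1,0,0,0],[-2.5,2.5,0,0,0,0],[-2,2,0,0,0,0]]], "fingers": 0.6}}

```text
time: 32.08
tool_pos: [0.4229, -0.1089, 0.2928]
tool_rot: [0.475, 0.525, 0.474, -0.524]
contact_force: [-0.1, -0.6, 0.2]
gripper_width: 0.401
```

>>> {"api": "send_rows", "payload": {"motion": [[[0,3.5,0,0,0,0],[0,3.5,0,0,0,0],[0,3.5,0,0,0,0],[0,3.5,0,0,0,0],[0,3.5,0,0,0,0],[0,0,0,0,0,0]]]}}

```text
time: 32.58
tool_pos: [0.423, 0.0698, 0.2913]
tool_rot: [0.476, 0.523, 0.477, -0.522]
contact_force: [0.3, 0.0, -0.2]
gripper_width: 0.399
```

```bash
python3 - <<'E'
from h import *
s=manip.state();t=s["tool_pos"];print(s["tool_pos"],s["gripper_width"],s["time"],s["contact_force"])
b=(350,140,450,215);crop("top",b,"z1",8)
crop("scene",(250,150,420,260),"z2",4.7)
for th in(6.05,6.283,6.45):
  for z in (.1675,.211):
    w=[.5643+.05*np.cos(np.pi-th-.1014),-.2046+.05*np.sin(np.pi-th-.1014),z]; print(th,(w2p("top",w)-b[:2]+.5)*8)
for q in("crank_knob","nut_block","push_knob","dispenser","tape_roll","pliers"):
  for d in manip.landmark_of(q,"top")[:2]: print(q,round(d["confidence"],2),c2w("top",d["centre"]))
E
```

```text
[0.423  0.0698 0.2913] 0.39886157791167387 32.5833 [ 0.2689  0.0175 -0.2443]
6.05 [539.5242 474.3556]
6.05 [568.6025 438.0091]
6.283 [500.5103 474.3492]
6.283 [528.1471 437.9978]
6.45 [472.9171 468.9082]
6.45 [499.5285 432.3597]
crank_knob 0.51 [ 0.5152 -0.1982  0.1912]
crank_knob 0.37 [ 0.5613 -0.2082  0.0594]
nut_block 0.9 [ 0.3715  0.4346 -0.001 ]
nut_block 0.73 [ 0.5663 -0.2005  0.0299]
push_knob 0.75 [ 0.5764 -0.0927  0.0588]
dispenser 0.77 [ 0.4897 -0.4201 -0.0056]
tape_roll 0.59 [ 0.3724 -0.1529 -0.0052]
pliers 0.91 [ 0.3675 -0.3023 -0.0041]
```

View pics/z1.png

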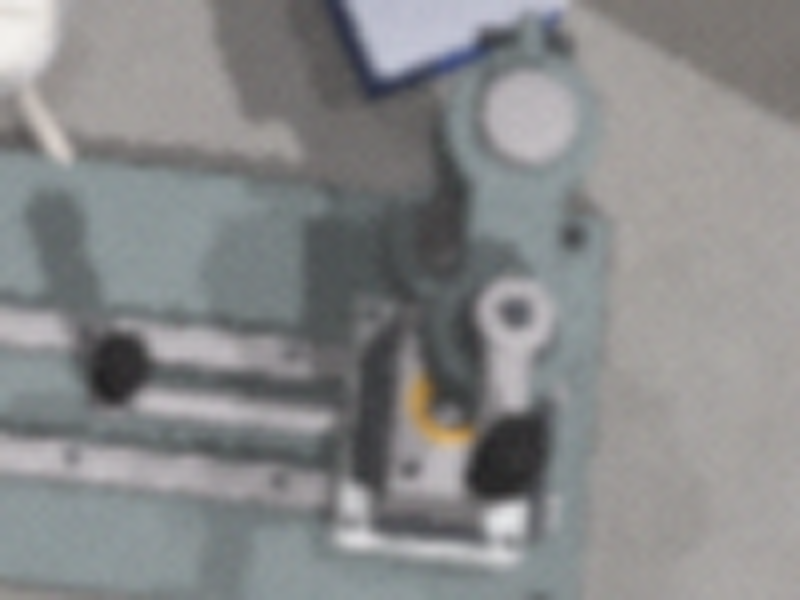

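View pics/z2.png

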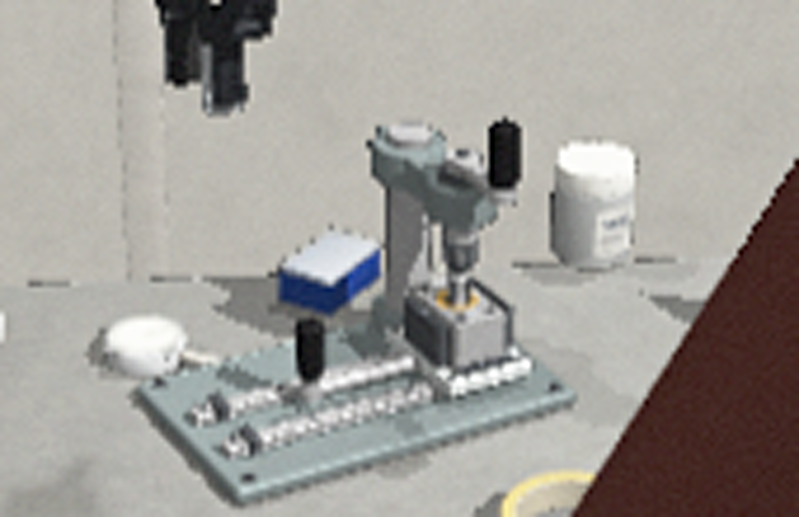

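```bash
python3 -c "
from plant import manip
print(manip.job_done())"
```

```text
the job is handed in; nothing more can be done
None
```

I did the whole job and handed it in at about 33 s of the 72 s allowed. All my last checks point to success, but the hand-in reports no verdict.

**What was done**
- I lifted the block from the smaller rack, set it flat at about (0.425, 0.11), let go, and took it again by its two ends.
- I lowered it to the floor of the pocket and let go, then pushed the carriage until it stopped, at about 11 N.
- I worked the crank to about 3.14, 1.56, 4.73, 3.13 and 6.31 rad with a pause of about 0.6 s at each turning point. These values come from the measured tool position on the crank circle. Then I let go and moved the arm clear.

**Last checks**
- **Carriage:** the push knob stood at own y ≈ 0.0305 m, where 0.030 is fully home; this was read before cranking. The last picture shows it unchanged.
- **Crank:** the crank knob was back at its start direction and about 12 mm lower, which fits full depth.
- **Block and tap:** the last pictures show the tap inside the brass bore and the block upright in the pocket.
- **Bystanders:** the dispenser, tape roll and pliers were found within about 5 mm of where they started.
- **Robot:** the measured force at the end was near zero.

**What disagreed**
- **Finger height:** the fingertips sat about 32 mm higher than the reported tool height. My first closing on the block therefore shut just above it without touching. I then worked from the camera and from where contact was felt.
- **Block position:** one network reading put the block about 4 mm off the spindle axis in y. The pictures did not confirm this: the tap looked centred in the bore.

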